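# Load the boards into the inspection fixture and lock its carriage

### The arm

A 7-joint arm with a two-finger parallel gripper is mounted at the origin on the work surface. World frame = base frame: x ahead of the robot, y to its left, z up, the work surface at z = 0. Lengths are in m, angles in rad, forces in N, time in s.
With the tool pointing down it reaches from about 0.4 to 0.875 m from the base axis. Payload 19.3 kg.
Tool frame: the origin (TCP) lies at the very end of the fingers, on their centre line; the grasp point (between the pads) lies 19 mm behind it; z points along the fingers, x is the direction in which the jaws open and shut, and the axes are right-handed (so a half turn about z gives the same grasp; the last joint's range is limited). The gripper opens to 85 mm and grips with 20 to 120 N. Pads are 22 mm wide; open, the fingers measure 114 mm over their backs; the gripper's body (76 mm by 85 mm) begins 54 mm behind the grasp point. The pads swing forward as they close: fully open they stand 13 mm farther back than shut.
Start: joints at [1.231, 0.521, -0.036, 1.599, 0.021, 1.021, -0.113], TCP at [0.167, -0.602, 0.231] pointing down, gripper open.
Joint ranges: [-2.91, 2.91], [-0.3, 2.13], [-1.5, 1.42], [0.17, 2.43], [-1.26, 4.41], [0.16, 1.93], [-2.52, 2.52]. Speed limits (rad/s): [1.89, 1.89, 2.39, 2.39, 3.01, 3.01, 3.01].

### API

Orientations are given as [roll, pitch, yaw] about the fixed x, y, z axes, in that order (R = Rz(yaw) Ry(pitch) Rx(roll)).
In Python, from workcell import bot gives the robot as it stands.
- The arm moves only by the tool jog_arm, never from a script. Its argument "increments" is a list of rows, each an object of numbers: "wx", "wy", "wz": the turn, a rotation vector about the tool's x, y, z in degrees; "x", "y", "z": the shift along the tool's x, y, z in cm; "claw": the opening in per cent of the stroke, from 0 (shut) to 100 (fully open). A call has 1 to 10 rows; each row is the pose to reach, as a shift and turn from the pose measured when the call began, along the tool's axes at that moment; what a row does not reach only later rows make up. A row lasts 1/8 s, in which the tool goes at most 62.5 mm and 10.7 degrees, less where a joint would pass 70% of its speed; a pose out of reach is approached as far as the arm can. A call with a gripper value outside its range is refused whole. The fingers move at their own pace and stop on an object; "squeeze" is the grip in N (left out, the last holds). Time passes only in rows, so rows that repeat a pose let the fingers close. It gives the time, the measured TCP pose, the force and the opening at its end, in the units of the state.
- bot.observe(): the state, without advancing time (a new reading comes with each control period).
- bot.grab_frame(name): name is "side" or "top"; returns a dict with "pixels" (480x640x3 uint8, red, green, blue), "fov_y" (degrees; the focal length in pixels is half the picture's height over the tangent of half this angle, whatever the lens; pixels are square), "cx", "cy" (the principal point, pixels), "origin" and "orientation" of the camera in the world. Camera axes: x right, y down, z forward; pixel columns grow to the right and rows downward; lengths in m; the calibration is good to about 2 mm. A picture is of the moment at which its call begins. There is no depth.
- bot.job_done(): hands the job in, once; it reports no verdict.
The state is a dict: "clock": time; "qpos": joint angles; "qd": joint speeds; "joint_efforts": joint torques, N m; "position": TCP position; "tool_rot": TCP orientation; "force": force on the tool from outside, world axes, zero at the start; "moment": the same for the moment, N m; "grip_width": finger opening in m.
Only numpy, scipy, OpenCV 4.12 (cv2) and the standard library are available. Lean on these libraries where they do the work, as an engineer would, in place of code of your own. Each camera call takes 0.05 s, during which the arm holds its last target.

### The job

Free the carriage of the inspection fixture by pulling up its sprung index plunger and twisting it into its rest notch so that it stays up by itself, draw the carriage fully out from under the hood, and lay every circuit board that is on the foam pad flat in a tray bay of its own, connector up. Then, with the plunger still resting in its notch, push the loaded carriage fully home under the hood, and only then twist the plunger back so that it drops all the way and locks the carriage. Leave the screwdriver, the jar and the compartment box alone.

Things in the scene. Friction and masses are not known exactly. Their poses are not given: they have to be found in the camera images.
- board1_c (a point): loose circuit board: dark green plate 50 (x) x 40 (y) x 5 mm, 50 g, with a black connector block 14 (x) x 32 (y) x 20 mm standing on its middle (25 mm high in all): pinch the block across its 14 mm, with the fingertips kept just above the plate. This point: centre of the board half-way up, 12.5 mm above its underside; own z is up. Starts lying on the foam pad (4 mm thick, on the bench); absent in some starts
- board2_c (a point): loose circuit board: dark green plate 50 (x) x 40 (y) x 5 mm, 50 g, with a black connector block 14 (x) x 32 (y) x 20 mm standing on its middle (25 mm high in all): pinch the block across its 14 mm, with the fingertips kept just above the plate. This point: centre of the board half-way up, 12.5 mm above its underside; own z is up. Starts lying on the foam pad (4 mm thick, on the bench); absent in some starts
- board3_c (a point): loose circuit board: dark green plate 50 (x) x 40 (y) x 5 mm, 50 g, with a black connector block 14 (x) x 32 (y) x 20 mm standing on its middle (25 mm high in all): pinch the block across its 14 mm, with the fingertips kept just above the plate. This point: centre of the board half-way up, 12.5 mm above its underside; own z is up. Starts lying on the foam pad (4 mm thick, on the bench); absent in some starts
- board4_c (a point): loose circuit board: dark green plate 50 (x) x 40 (y) x 5 mm, 50 g, with a black connector block 14 (x) x 32 (y) x 20 mm standing on its middle (25 mm high in all): pinch the block across its 14 mm, with the fingertips kept just above the plate. This point: centre of the board half-way up, 12.5 mm above its underside; own z is up. Starts lying on the foam pad (4 mm thick, on the bench); absent in some starts
- bay1 (a point): centre of the floor of one of the four tray bays, 20 mm above the bench; the bay is 61.5 mm (x) by 49.5 mm (y) between lips 7 mm high and 3 mm thick, so a board goes in with its 50 mm side along x (either way round); moves with the carriage
- bay2 (a point): centre of the floor of one of the four tray bays, 20 mm above the bench; the bay is 61.5 mm (x) by 49.5 mm (y) between lips 7 mm high and 3 mm thick, so a board goes in with its 50 mm side along x (either way round); moves with the carriage
- bay3 (a point): centre of the floor of one of the four tray bays, 20 mm above the bench; the bay is 61.5 mm (x) by 49.5 mm (y) between lips 7 mm high and 3 mm thick, so a board goes in with its 50 mm side along x (either way round); moves with the carriage
- bay4 (a point): centre of the floor of one of the four tray bays, 20 mm above the bench; the bay is 61.5 mm (x) by 49.5 mm (y) between lips 7 mm high and 3 mm thick, so a board goes in with its 50 mm side along x (either way round); moves with the carriage
- tray_floor (a point): centre of the carriage's tray, on its floor, 20 mm above the bench. x and y are along the fixture: the carriage comes out towards -y, +x is the side of the hood's column, -x the side of the plunger. The tray is 132 (x) by 110 (y) mm in all; the bays lie at x = +-32, y = +-26 mm from here
- carriage (a joint): how far the carriage is out from under the hood, m: 0 home (against its stop, under the hood), 0.135 fully out (stop). It stays where it is left; about 2 N move it
- handle_grip (a point): black upright handle at the carriage's outer end, 14 (x) x 26 (y) mm and 44 mm tall, top 64 mm above the bench: pinch it from above across x. This point: on its axis, 48 mm above the bench, 84 mm towards -y from the tray's centre; x and y as for tray_floor
- plunger_grip (a point): black T-grip of the sprung index plunger, upright axis, beside the hood: a bar 12 (x) x 40 (y) x 34 mm, its underside 55 mm and top 89 mm above the bench when down. This point: on the axis, 76 mm above the bench when down; own x runs across the bar (pinch it that way, fingertips no lower than 20 mm under this point: steel steps lie below). Its yaw turns with the twist; at twist 0 its x and y are the fixture's
- plunger_lift (a joint): how far the plunger is pulled up, m: 0 down (pin in the carriage's strip: locked), at most 0.016. A spring pulls it down, 4 N when down and 10 N at the top. Its cross lug must be lifted more than 0.0125 to turn over the steel steps; in the rest notch it stays at 0.010, where the pin is clear of the carriage
- plunger_twist (a joint): twist of the plunger, rad, counter-clockwise from above: 0 to 0.14 the lug is in the deep slot (plunger can go down), 1.06 to 1.35 (stop) it is over the rest notch; between them it is held up on the step
- fixture: fixed aluminium inspection fixture, base plate 215 (x) x 290 (y) mm, 12 mm thick. Origin: on the bench, from which the plunger's axis lies at x -93, y +65 mm and the carriage's home at x 0, y +65 mm. The grey hood plate covers x -45..96, y 6..124 mm, from 56 to 68 mm above the bench, carried by a column on its +x side; the seated boards pass below it (tops at 45 mm)
- pad: fixed grey foam pad 220 x 220 x 4 mm on which the boards start; origin at the centre of its underside
- parts_box: bystander: clear compartment box 100 x 170 x 35 mm; origin at the centre of its underside
- driver: bystander: screwdriver lying on the bench, 170 mm long along its own x
- jar: bystander: small white jar, 48 mm across, 60 mm high; origin at the centre of its underside

How it is judged:
By the outcome, as a careful person would: the job done as asked, in the order asked, and still so for the second after the job is handed in, with the robot touching nothing.
Of board1, board2, board3, board4 only 2 to 4 are there at a start; the rules pass over those that are not, and their reading is None.
At some moment in a run one of board1, board2, board3, board4 may be knocked a few centimetres aside while the robot is not near it.
Once in a run the grip may slacken for a moment while it holds something.
It also fails if it takes over 210 s, if anything falls off the work surface, if the arm or the gripper's body presses on something with over 40 N, if the wrist force passes 120 N, or if a joint passes its speed limit or range.

## Working session

There is one attempt and no reset: what is moved stays moved. The work goes in short steps, Python scripts to look and compute and a tool call to move; the robot and the scene stay as the last step left them, time stands still between calls to the robot, and variables do not carry over. Pictures are saved under pics/ and viewed, and the job is handed in when it is done.

Besides the shell and the picture viewer there is one more tool, called after "Call:" in YAML: its name, and indented under it one key for each argument. jog_arm: Moves the arm, as the interface text tells. Its arguments: {"type":"object","properties":{"increments":{"type":"array","items":{"type":"object","properties":{"wx":{"type":"number"},"wy":{"type":"number"},"wz":{"type":"number"},"x":{"type":"number"},"y":{"type":"number"},"z":{"type":"number"},"claw":{"type":"number"}}}},"squeeze":{"type":"number"}},"required":["increments"]}

```bash
mkdir -p pics; ls; cat > h.py <<'E'
import numpy as np, cv2
from workcell import bot
from scipy.spatial.transform import Rotation as R
def rotm(o):
    o=np.array(o,float)
    if o.shape==(3,3): return o
    if o.size==3: return R.from_euler('xyz',o).as_matrix()
    return R.from_quat(o).as_matrix()
def grab(name,fn=None):
    f=bot.grab_frame(name)
    if fn: cv2.imwrite('pics/'+fn,f['pixels'][:,:,::-1])
    return f
def K(f): return 240/np.tan(np.radians(f['fov_y'])/2)
def ray(f,u,v):
    d=np.array([(u-f['cx'])/K(f),(v-f['cy'])/K(f),1.]); return np.array(f['origin']),rotm(f['orientation'])@d
def onz(f,u,v,z):
    o,d=ray(f,u,v); return o+d*(z-o[2])/d[2]
def proj(f,p):
    c=rotm(f['orientation']).T@(np.array(p)-np.array(f['origin'])); return c[:2]/c[2]*K(f)+[f['cx'],f['cy']]
E
python3 - <<'E'
from h import *
for n in('side','top'):
    f=grab(n,n+'0.png'); print({k:f[k] for k in f if k!='pixels'})
print(bot.observe())
E
```

```text
pics
{'fov_y': 50.68477933046704, 'cx': 318.8671078017597, 'cy': 231.96292598048032, 'origin': array([0.54091962, 0.82570333, 0.60239838]), 'orientation': array([-2.14937614, -0.01862685, -3.0625419 ])}
{'fov_y': 44.97474346374318, 'cx': 312.9537134348579, 'cy': 240.7407012340968, 'origin': array([0.47578566, 0.02503728, 1.30472307]), 'orientation': array([-3.04582002, -0.02714632, -1.54725427])}
{'clock': 0.1, 'qpos': array([ 1.23078472,  0.52196501, -0.03630557,  1.59995645,  0.0212073 ,
        1.0210804 , -0.11281412]), 'qd': array([ 0.00040657, -0.00232178, -0.00268658, -0.00141834, -0.00067917,
       -0.00115028,  0.00048722]), 'joint_efforts': array([ 6.48585730e-03, -9.28494716e+01,  1.98554769e+00, -3.70534766e+01,
        1.81955541e-02,  5.36256703e-03,  3.90506068e-05]), 'position': array([ 0.16646655, -0.60211088,  0.23077497]), 'tool_rot': array([ 3.14150447e+00,  1.02031542e-03, -1.30102490e+00]), 'force': array([-0.50266371, -0.73927351, -0.07361418]), 'moment': array([-0.01871965, -0.01875572,  0.01560606]), 'grip_width': 0.08507906777469933}
```

View pics/side0.png

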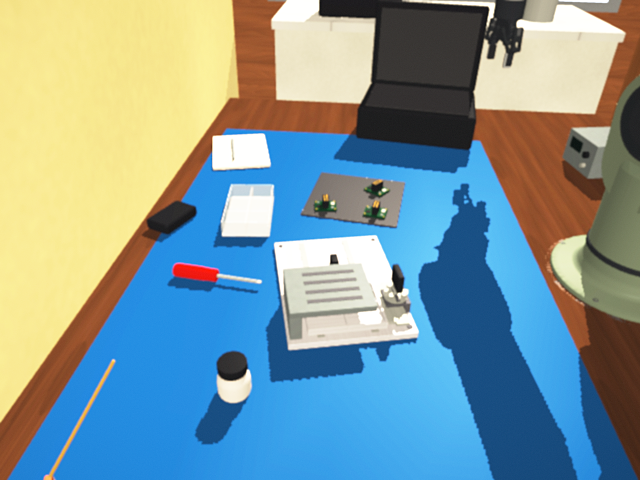

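View pics/top0.png

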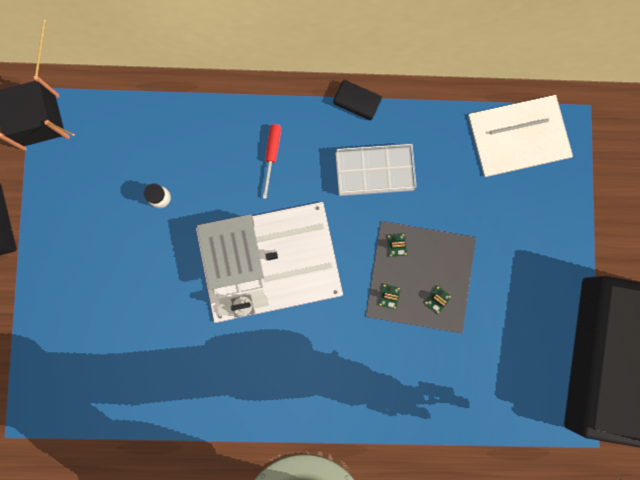

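The top view shows the fixture at (270,262), handle at (272,256), plunger bar at (241,306), and three boards on the pad at (397,244), (390,296) and (437,299). I'll zoom in next.

```bash
python3 - <<'E'
import cv2
t=cv2.imread('pics/top0.png'); s=cv2.imread('pics/side0.png')
cv2.imwrite('pics/z1.png',cv2.resize(t[195:330,190:350],None,fx=5,fy=4.4,interpolation=cv2.INTER_CUBIC)[:, :800])
cv2.imwrite('pics/z2.png',cv2.resize(t[215:335,360:480],None,fx=5,fy=5,interpolation=cv2.INTER_CUBIC))
cv2.imwrite('pics/z3.png',cv2.resize(s[230:350,265:425],None,fx=5,fy=5,interpolation=cv2.INTER_CUBIC))
E
```

```text
(no output)
```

View pics/z1.png

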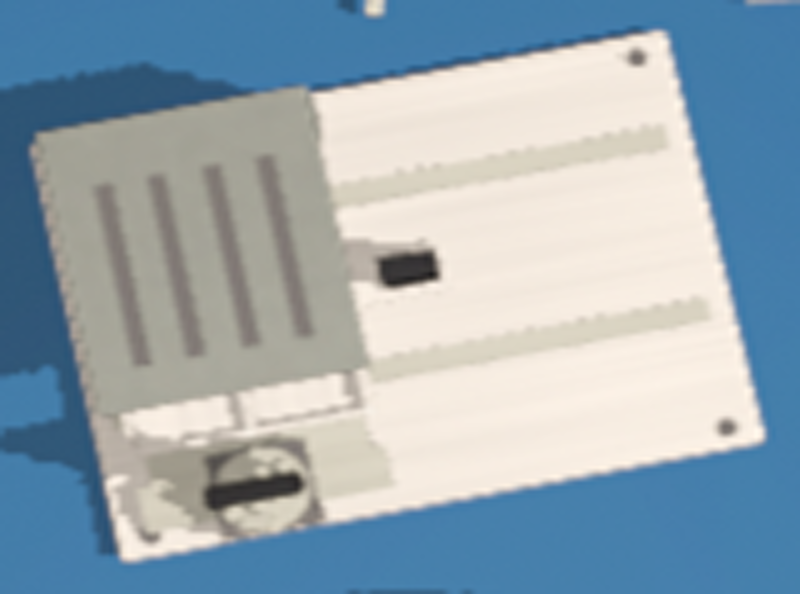

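View pics/z2.png

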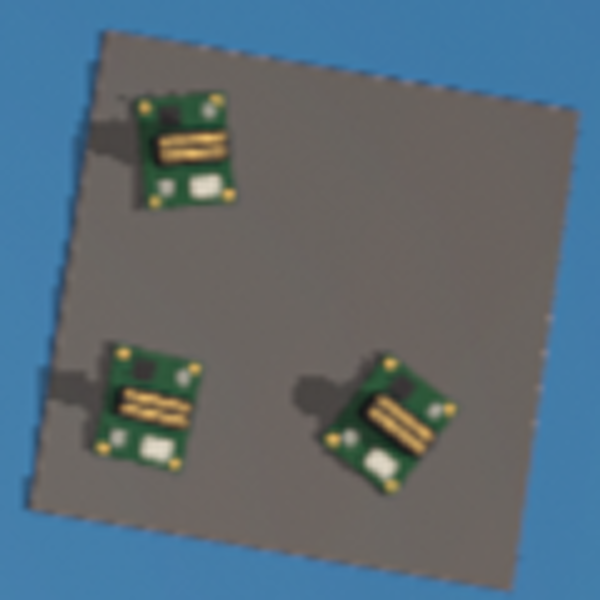

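View pics/z3.png

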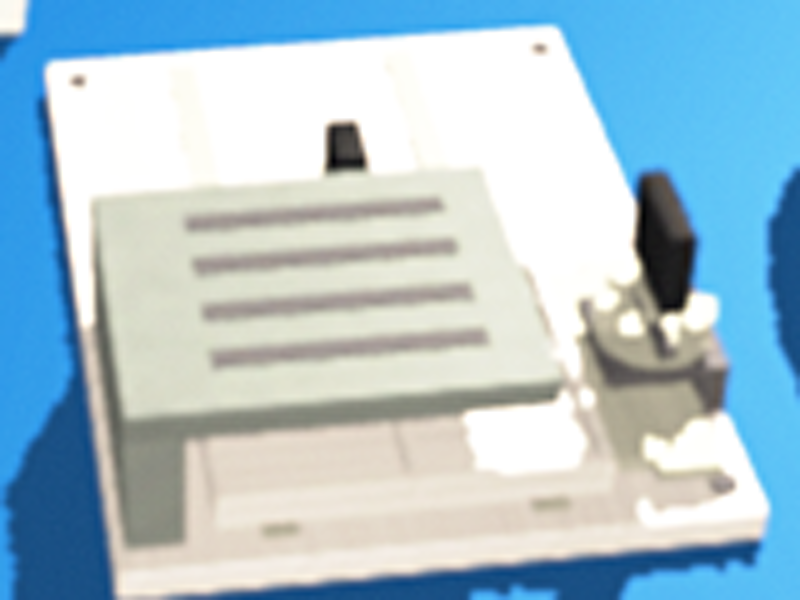

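```bash
cat > fix.py <<'E'
from h import *
f=grab('top'); im=f['pixels']; hsv=cv2.cvtColor(im,cv2.COLOR_RGB2HSV)
nb=((hsv[:,:,0]<40)|(hsv[:,:,1]<60)).astype(np.uint8)  # not blue
print('focal',K(f))
S=lambda x,y:(190+(x+.5)/5-.5,195+(y+.5)/4.4-.5)
c=[onz(f,*S(*p),.012)[:2] for p in((665,30),(765,440),(122,562))]
print('base corners',np.round(c,4),np.linalg.norm(c[0]-c[1]),np.linalg.norm(c[1]-c[2]))
ex=(c[0]-c[1]); ey=(c[2]-c[1])
y1=np.arctan2(ex[1],ex[0]); y2=np.arctan2(-ey[0],ey[1]); print('yaw',y1,y2)
yaw=(y1*.4+y2*.6); ctr=(c[0]+c[2])/2
print('base centre',ctr,'yaw',yaw)
Rm=np.array([[np.cos(yaw),-np.sin(yaw)],[np.sin(yaw),np.cos(yaw)]])
print('plunger from base centre as origin',ctr+Rm@[-.093,.065])
h=[onz(f,*S(*p),.068)[:2] for p in((32,135),(306,88),(368,370),(95,412))]
for q in h: print('hood corner in fix',Rm.T@(q-ctr))
def dark(x0,y0,x1,y1,z,th=60):
    m=np.zeros(im.shape[:2],np.uint8); m[y0:y1,x0:x1]=(im[y0:y1,x0:x1].max(2)<th)
    cs,_=cv2.findContours(m,cv2.RETR_EXTERNAL,cv2.CHAIN_APPROX_NONE); k=max(cs,key=cv2.contourArea)
    r=cv2.minAreaRect(k); M=cv2.moments(m,True); u,v=M['m10']/M['m00'],M['m01']/M['m00']
    print('rect',r,'cen',u,v); return onz(f,u,v,z)[:2]
p=dark(225,295,256,316,.089); print('plunger',p,'fix',Rm.T@(p-ctr))
p=dark(260,246,282,266,.064); print('handle',p,'fix',Rm.T@(p-ctr))
E
python3 fix.py
```

```text
focal 579.7726517182357
base corners [[ 0.6905 -0.0268]
 [ 0.4822 -0.0759]
 [ 0.4148  0.2064]] 0.21397345814081004 0.29025219914421335
yaw 0.23153116769095486 0.23452376536628813
base centre [0.55260868 0.08980334] yaw 0.2333267262961548
plunger from base centre as origin [0.44709974 0.13153897]
hood corner in fix [0.10341426 0.13497611]
hood corner in fix [0.10210347 0.01604563]
hood corner in fix [-0.03798584  0.01755972]
hood corner in fix [-0.03382127  0.13443422]
rect ((240.3609619140625, 305.8511657714844), (3.4921517372131348, 17.670289993286133), 77.90524291992188) cen 240.0983606557377 305.9344262295082
plunger [0.45336148 0.14296326] fix [-0.08426647  0.07466691]
rect ((271.1346130371094, 255.67308044433594), (5.295135498046875, 9.021342277526855), 78.69007110595703) cen 271.0416666666667 255.8125
handle [0.56102466 0.08314117] fix [ 0.00664753 -0.00842754]
```

```bash
cat >> h.py <<'E'
def boards(f,zp=.009,roi=None,amin=60,verbose=True):
    im=f['pixels'].astype(int); g=((im[:,:,1]>im[:,:,0]+18)&(im[:,:,1]>im[:,:,2]+8)&(im[:,:,1]>35)).astype(np.uint8)
    if roi: m=np.zeros_like(g); x0,y0,x1,y1=roi; m[y0:y1,x0:x1]=g[y0:y1,x0:x1]; g=m
    g=cv2.morphologyEx(g,cv2.MORPH_CLOSE,np.ones((7,7),np.uint8))
    cs,_=cv2.findContours(g,cv2.RETR_EXTERNAL,cv2.CHAIN_APPROX_NONE); out=[]
    for c in cs:
        if cv2.contourArea(c)<amin: continue
        w=np.array([onz(f,u,v,zp)[:2]*1000 for u,v in c[:,0]],np.float32)
        (cx,cy),(a,b),an=cv2.minAreaRect(w)
        if a<b: an+=90;a,b=b,a     # an: direction of long (board x) axis
        an=(an+90)%180-90
        px=c[:,0].mean(0)
        out.append((cx/1000,cy/1000,an,a,b)); 
        if verbose: print('board px',px.round(1),'xy',round(cx/1e3,4),round(cy/1e3,4),'long-axis yaw deg',round(an,1),'size',round(a,1),round(b,1))
    return out
def go(x,y,z,yawdeg,o=None):
    o=o or bot.observe(); Rt=R.from_euler('xyz',o['tool_rot']); T=R.from_euler('xyz',[np.pi,0,np.radians(yawdeg)])
    d=Rt.inv().apply(np.array([x,y,z])-o['position'])*100; w=np.degrees((Rt.inv()*T).as_rotvec())
    print('t',round(o['clock'],2),'xyz cm',d.round(2),'w',w.round(1),'dist rows',round(np.linalg.norm(d)/6.25,1),'rot rows',round(np.linalg.norm(w)/10.7,1))
E
python3 - <<'E'
from h import *
f=grab('top'); boards(f,roi=(365,220,480,335))
s=grab('side'); im=s['pixels']
# side checks
S=lambda x,y:(265+(x+.5)/5-.5,230+(y+.5)/5-.5)
for n,p,z in(('base -x-y',(560,25),.012),('base +x-y',(48,62),.012),('plunger top',(668,205),.089),('handle top',(343,125),.064)): print(n,onz(s,*S(*p),z))
for n,P in (('plung top ctr',(.4521,.143,.089)),('handle',(.561,.0832,.064))): print(n,proj(s,P), (np.array(proj(s,P))-[265,230])*5)
E
```

```text
board px [437.6 299.3] xy 0.4764 -0.289 long-axis yaw deg -36.5 size 49.5 39.6
board px [389.2 296.4] xy 0.4813 -0.1803 long-axis yaw deg -10.8 size 48.9 39.5
board px [396.6 245. ] xy 0.5972 -0.1959 long-axis yaw deg 7.1 size 49.4 39.0
base -x-y [ 0.47865603 -0.07939486  0.012     ]
base +x-y [ 0.68999429 -0.02880914  0.012     ]
plunger top [0.45258518 0.14444756 0.089     ]
handle top [0.56411965 0.07534406 0.064     ]
plung top ctr [398.44724662 270.09151821] [667.23623309 200.45759106]
handle [334.68278792 257.2322733 ] [348.41393959 136.16136648]
```

```bash
python3 -c "
from h import *
go(.4523,.1432,.16,13.4)"
```

```text
t 0.25 xyz cm [-64.23 -47.41   7.14] w [ -0.    0.  -87.9] dist rows 12.8 rot rows 8.2
```

```bash
python3 -c "
from h import *
go(.42,-.35,.2,-35)"
```

```text
t 0.25 xyz cm [-17.56 -31.15   3.11] w [ -0.    0.  -39.5] dist rows 5.7 rot rows 3.7
```

Call:
jog_arm:
  increments:
    - {"x": -17.6, "y": -31.2, "z": 3.1, "wz": -40, "claw": 47}
    - {"x": -17.6, "y": -31.2, "z": 3.1, "wz": -40}
    - {"x": -17.6, "y": -31.2, "z": 3.1, "wz": -40}
    - {"x": -17.6, "y": -31.2, "z": 3.1, "wz": -40}
    - {"x": -17.6, "y": -31.2, "z": 3.1, "wz": -40}
    - {"x": -17.6, "y": -31.2, "z": 3.1, "wz": -40}
    - {"x": -17.6, "y": -31.2, "z": 3.1, "wz": -40}

```text
schema error: expected keys wx, wy, wz, x, y, z, claw
```

```bash
python3 -c "
from h import *
go(.4523,.1432,.15,13.4);print(bot.observe()['position'])"
```

```text
t 0.25 xyz cm [-64.23 -47.41   8.14] w [ -0.    0.  -87.9] dist rows 12.8 rot rows 8.2
[ 0.1665201  -0.60224594  0.23101425]
```

Call:
jog_arm:
  increments:
    - {"x": -17.6, "y": -31.2, "z": 3.1, "wx": 0, "wy": 0, "wz": -40, "claw": 47}
    - {"x": -17.6, "y": -31.2, "z": 3.1, "wx": 0, "wy": 0, "wz": -40, "claw": 47}
    - {"x": -17.6, "y": -31.2, "z": 3.1, "wx": 0, "wy": 0, "wz": -40, "claw": 47}
    - {"x": -17.6, "y": -31.2, "z": 3.1, "wx": 0, "wy": 0, "wz": -40, "claw": 47}
    - {"x": -17.6, "y": -31.2, "z": 3.1, "wx": 0, "wy": 0, "wz": -40, "claw": 47}
    - {"x": -17.6, "y": -31.2, "z": 3.1, "wx": 0, "wy": 0, "wz": -40, "claw": 47}
    - {"x": -17.6, "y": -31.2, "z": 3.1, "wx": 0, "wy": 0, "wz": -40, "claw": 47}
  squeeze: 40

```text
clock: 1.12
position: [0.4229, -0.3464, 0.1999]
tool_rot: [-3.14, 0.0, -0.597]
force: [-0.2, -0.8, -0.4]
grip_width: 0.04
```

```bash
python3 -c "
from h import *
go(.4523,.1432,.15,13.4);print(bot.observe()['position'])"
```

```text
t 1.12 xyz cm [-25.1  -42.13   5.07] w [ -0.1  -0.  -47.6] dist rows 7.9 rot rows 4.5
[ 0.42286205 -0.34640587  0.19992514]
```

Call:
jog_arm:
  increments:
    - {"x": -25.1, "y": -42.1, "z": 5, "wx": 0, "wy": 0, "wz": -47.6, "claw": 47}
    - {"x": -25.1, "y": -42.1, "z": 5, "wx": 0, "wy": 0, "wz": -47.6, "claw": 47}
    - {"x": -25.1, "y": -42.1, "z": 5, "wx": 0, "wy": 0, "wz": -47.6, "claw": 47}
    - {"x": -25.1, "y": -42.1, "z": 5, "wx": 0, "wy": 0, "wz": -47.6, "claw": 47}
    - {"x": -25.1, "y": -42.1, "z": 5, "wx": 0, "wy": 0, "wz": -47.6, "claw": 47}
    - {"x": -25.1, "y": -42.1, "z": 5, "wx": 0, "wy": 0, "wz": -47.6, "claw": 47}
    - {"x": -25.1, "y": -42.1, "z": 5, "wx": 0, "wy": 0, "wz": -47.6, "claw": 47}
    - {"x": -25.1, "y": -42.1, "z": 5, "wx": 0, "wy": 0, "wz": -47.6, "claw": 47}
    - {"x": -25.1, "y": -42.1, "z": 5, "wx": 0, "wy": 0, "wz": -47.6, "claw": 47}
    - {"x": -25.1, "y": -42.1, "z": 5, "wx": 0, "wy": 0, "wz": -47.6, "claw": 47}

```text
clock: 2.38
position: [0.4522, 0.142, 0.1506]
tool_rot: [-3.141, -0.0, 0.233]
force: [0.4, -1.0, -0.2]
grip_width: 0.04
```

```bash
python3 -c "
from h import *
go(.4523,.1432,.060,13.4);print(bot.observe()['qpos'])
grab('side','s1.png');
im=cv2.imread('pics/s1.png');cv2.imwrite('pics/s1z.png',cv2.resize(im[130:350,265:485],None,fx=2.7,fy=2.7))"
```

```text
t 2.38 xyz cm [ 0.04 -0.1   9.06] w [-0.1 -0.  -0.1] dist rows 1.4 rot rows 0.0
[ 0.01721655  0.45122641 -0.57126914  2.04320683  0.35491864  0.74269454
 -0.54062141]
```

View pics/s1z.png

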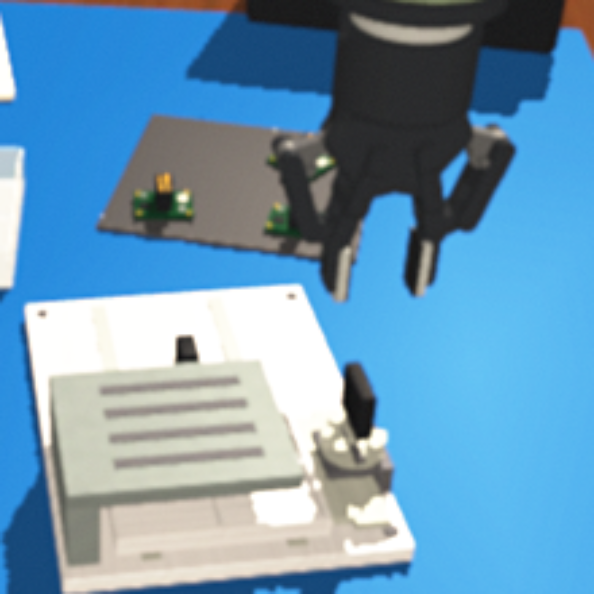

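The open fingers straddle the bar line, with the gripper directly above the plunger. Next I lower and pinch.

Call:
jog_arm:
  increments:
    - {"x": 0, "y": -0.1, "z": 3, "wx": 0, "wy": 0, "wz": 0, "claw": 47}
    - {"x": 0, "y": -0.1, "z": 6, "wx": 0, "wy": 0, "wz": 0, "claw": 47}
    - {"x": 0, "y": -0.1, "z": 8, "wx": 0, "wy": 0, "wz": 0, "claw": 47}
    - {"x": 0, "y": -0.1, "z": 9, "wx": 0, "wy": 0, "wz": 0, "claw": 47}
    - {"x": 0, "y": -0.1, "z": 9, "wx": 0, "wy": 0, "wz": 0, "claw": 47}
    - {"x": 0, "y": -0.1, "z": 9, "wx": 0, "wy": 0, "wz": 0, "claw": 5}
    - {"x": 0, "y": -0.1, "z": 9, "wx": 0, "wy": 0, "wz": 0, "claw": 5}
    - {"x": 0, "y": -0.1, "z": 9, "wx": 0, "wy": 0, "wz": 0, "claw": 5}
    - {"x": 0, "y": -0.1, "z": 9, "wx": 0, "wy": 0, "wz": 0, "claw": 5}
  squeeze: 40

```text
clock: 3.55
position: [0.4538, 0.1428, 0.0617]
tool_rot: [-3.14, -0.004, 0.231]
force: [7.5, -0.4, 0.5]
grip_width: 0.0117
```

```bash
python3 -c "
from h import *
print(bot.observe())
grab('side','s2.png');
im=cv2.imread('pics/s2.png');cv2.imwrite('pics/s2z.png',cv2.resize(im[130:350,265:485],None,fx=2.7,fy=2.7))"
```

```text
{'clock': 3.55, 'qpos': array([-0.07700486,  0.59995139, -0.46193136,  2.09831347,  0.50482874,
        0.54683054, -0.67559057]), 'qd': array([-0.00153607, -0.00128809, -0.0015161 ,  0.0008319 , -0.00015979,
       -0.00066253,  0.00122394]), 'joint_efforts': array([-1.11472037e+00, -7.83092737e+01, -7.79292941e+00, -1.53963554e+01,
       -9.35931019e-01,  1.25255786e+00,  7.38544768e-03]), 'position': array([0.45375728, 0.14279063, 0.06168541]), 'tool_rot': array([-3.14049441, -0.00397568,  0.23122364]), 'force': array([ 7.47234178, -0.42138829,  0.48479771]), 'moment': array([-0.11449323, -1.53162042, -0.01651482]), 'grip_width': 0.011655487618867895}
```

View pics/s2z.png

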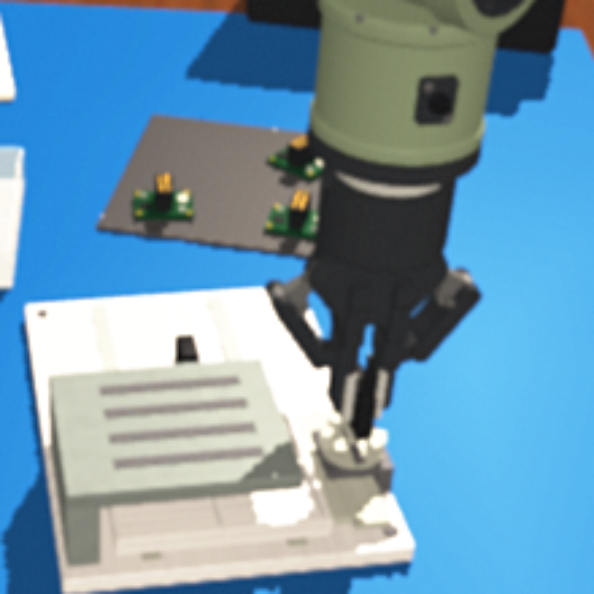

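Call:
jog_arm:
  increments:
    - {"x": 0, "y": 0, "z": -0.5, "wx": 0, "wy": 0, "wz": 0, "claw": 5}
    - {"x": 0, "y": 0, "z": -1.0, "wx": 0, "wy": 0, "wz": 0, "claw": 5}
    - {"x": 0, "y": 0, "z": -1.4, "wx": 0, "wy": 0, "wz": 0, "claw": 5}
    - {"x": 0, "y": 0, "z": -1.6, "wx": 0, "wy": 0, "wz": 0, "claw": 5}
    - {"x": 0, "y": 0, "z": -1.6, "wx": 0, "wy": 0, "wz": 0, "claw": 5}
    - {"x": 0, "y": 0, "z": -1.6, "wx": 0, "wy": 0, "wz": 0, "claw": 5}
  squeeze: 60

```text
clock: 4.35
position: [0.4538, 0.1427, 0.0777]
tool_rot: [-3.14, -0.004, 0.231]
force: [6.3, 1.2, -11.1]
grip_width: 0.011
```

```bash
python3 -c "
from h import *
print(bot.observe()['position'],bot.observe()['force'])
grab('side','s3.png');
im=cv2.imread('pics/s3.png');cv2.imwrite('pics/s3z.png',cv2.resize(im[230:330,345:445],None,fx=5,fy=5))"
```

```text
[0.45384467 0.14274052 0.07766071] [  6.29885475   1.21270312 -11.13322276]
```

View pics/s3z.png

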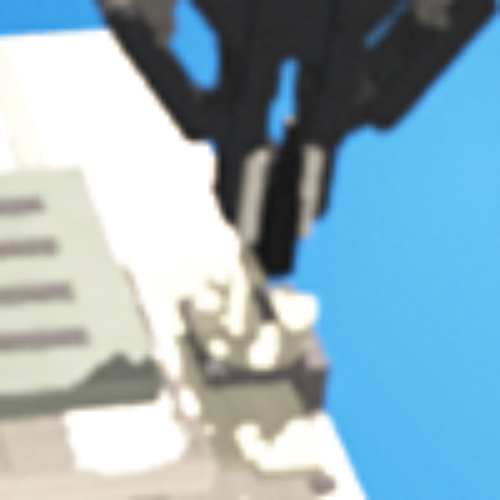

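Call:
jog_arm:
  increments:
    - {"x": 0, "y": 0, "z": 0, "wx": 0, "wy": 0, "wz": -7, "claw": 5}
    - {"x": 0, "y": 0, "z": 0, "wx": 0, "wy": 0, "wz": -14, "claw": 5}
    - {"x": 0, "y": 0, "z": 0, "wx": 0, "wy": 0, "wz": -21, "claw": 5}
    - {"x": 0, "y": 0, "z": 0, "wx": 0, "wy": 0, "wz": -28, "claw": 5}
    - {"x": 0, "y": 0, "z": 0, "wx": 0, "wy": 0, "wz": -35, "claw": 5}
    - {"x": 0, "y": 0, "z": 0, "wx": 0, "wy": 0, "wz": -35, "claw": 5}

```text
clock: 5.15
position: [0.4547, 0.143, 0.0778]
tool_rot: [3.14, -0.006, 0.844]
force: [8.1, 3.2, -11.1]
grip_width: 0.0105
```

```bash
python3 -c "
from h import *
o=bot.observe();print(o['position'],o['force'],o['moment'],o['qpos'],o['tool_rot'])"
```

```text
[0.45465032 0.14299445 0.07781108] [  8.10682691   3.22576827 -11.12399076] [ 0.43844189 -1.78507857 -0.00440231] [ 0.05914581  0.60690594 -0.64379273  2.08427104  0.6127208   0.63678218
 -0.16174188] [ 3.13992922 -0.00568347  0.84382332]
```

Call:
jog_arm:
  increments:
    - {"x": 0, "y": 0, "z": 0, "wx": 0, "wy": 0, "wz": -7, "claw": 5}
    - {"x": 0, "y": 0, "z": 0, "wx": 0, "wy": 0, "wz": -14, "claw": 5}
    - {"x": 0, "y": 0, "z": 0, "wx": 0, "wy": 0, "wz": -21, "claw": 5}
    - {"x": 0, "y": 0, "z": 0, "wx": 0, "wy": 0, "wz": -28, "claw": 5}
    - {"x": 0, "y": 0, "z": 0, "wx": 0, "wy": 0, "wz": -34, "claw": 5}
    - {"x": 0, "y": 0, "z": 0, "wx": 0, "wy": 0, "wz": -34, "claw": 5}
    - {"x": 0, "y": 0, "z": 0, "wx": 0, "wy": 0, "wz": -34, "claw": 5}

```text
clock: 6.02
position: [0.4553, 0.1437, 0.0779]
tool_rot: [3.136, -0.005, 1.438]
force: [7.6, 5.6, -14.5]
grip_width: 0.0111
```

```bash
python3 -c "
from h import *
o=bot.observe();print(o['position'],o['force'],o['moment'],o['qpos'],o['tool_rot'])
grab('side','s4.png');
im=cv2.imread('pics/s4.png');cv2.imwrite('pics/s4z.png',cv2.resize(im[230:330,345:445],None,fx=5,fy=5))"
```

```text
[0.45527186 0.14366546 0.07791492] [  7.55332868   5.64404468 -14.47546657] [ 1.01532763 -1.62730974  0.00530756] [ 0.16119666  0.65119123 -0.78900881  2.07867296  0.72842495  0.70066737
  0.32841777] [ 3.13615543 -0.00541953  1.43753407]
```

View pics/s4z.png

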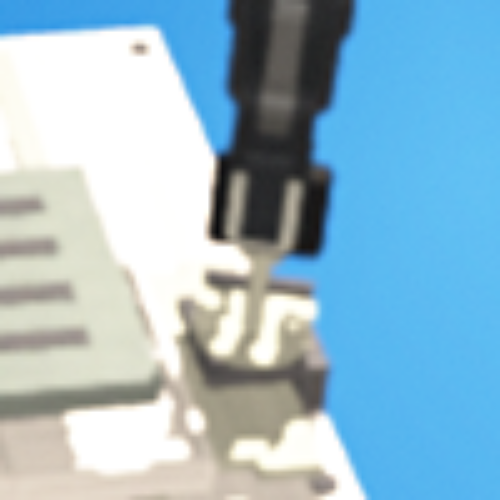

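Call:
jog_arm:
  increments:
    - {"x": 0, "y": 0, "z": 0.2, "wx": 0, "wy": 0, "wz": 0, "claw": 5}
    - {"x": 0, "y": 0, "z": 0.4, "wx": 0, "wy": 0, "wz": 0, "claw": 5}
    - {"x": 0, "y": 0, "z": 0.6, "wx": 0, "wy": 0, "wz": 0, "claw": 5}
    - {"x": 0, "y": 0, "z": 0.7, "wx": 0, "wy": 0, "wz": 0, "claw": 5}
    - {"x": 0, "y": 0, "z": 0.7, "wx": 0, "wy": 0, "wz": 0, "claw": 5}

```text
clock: 6.7
position: [0.4556, 0.1439, 0.0716]
tool_rot: [3.135, -0.005, 1.438]
force: [0.6, 0.8, 11.2]
grip_width: 0.011
```

Call:
jog_arm:
  increments:
    - {"x": 0, "y": 0, "z": -0.05, "wx": 0, "wy": 0, "wz": 0, "claw": 5}
    - {"x": 0, "y": 0, "z": -0.05, "wx": 0, "wy": 0, "wz": 0, "claw": 40}
    - {"x": 0, "y": 0, "z": -0.05, "wx": 0, "wy": 0, "wz": 0, "claw": 40}
    - {"x": 0, "y": 0, "z": -0.05, "wx": 0, "wy": 0, "wz": 0, "claw": 40}
    - {"x": 0, "y": 0, "z": -4, "wx": 0, "wy": 0, "wz": 0, "claw": 40}
    - {"x": 0, "y": 0, "z": -8, "wx": 0, "wy": 0, "wz": 0, "claw": 40}
    - {"x": 0, "y": 0, "z": -8, "wx": 0, "wy": 0, "wz": 0, "claw": 40}

```text
clock: 7.58
position: [0.4561, 0.1439, 0.1537]
tool_rot: [3.132, -0.006, 1.437]
force: [-1.3, -0.1, -0.3]
grip_width: 0.0347
```

```bash
python3 -c "
from h import *
o=bot.observe();print(o['position'],o['force'],o['tool_rot'])
c=np.array([.5626,.0813]) ; 
go(.5625,.0830,.12,13.4)
grab('side','s5.png');
im=cv2.imread('pics/s5.png');cv2.imwrite('pics/s5z.png',cv2.resize(im[230:350,325:445],None,fx=5,fy=5))"
```

```text
[0.45610131 0.14388778 0.15373633] [-1.28521609 -0.07166866 -0.25796194] [ 3.1316394  -0.00636966  1.43720102]
t 7.58 xyz cm [-4.64 11.32  3.46] w [ 0.3 -0.7 68.9] dist rows 2.0 rot rows 6.4
```

View pics/s5z.png

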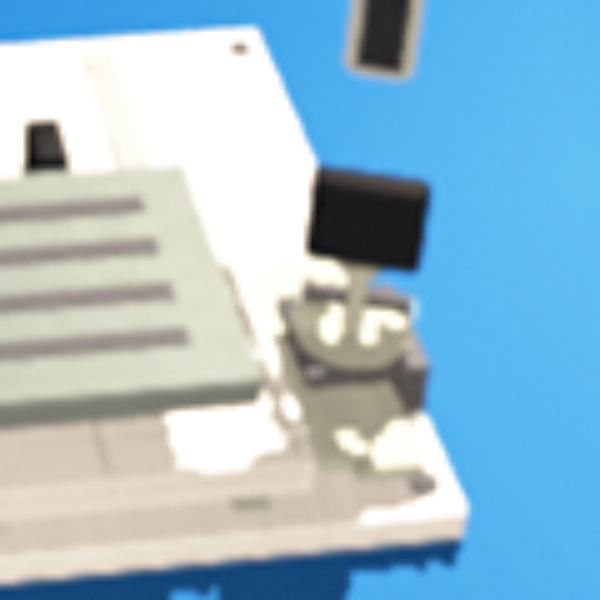

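Call:
jog_arm:
  increments:
    - {"x": -4.6, "y": 11.3, "z": 0, "wx": 0.3, "wy": -0.7, "wz": 69, "claw": 55}
    - {"x": -4.6, "y": 11.3, "z": 0, "wx": 0.3, "wy": -0.7, "wz": 69, "claw": 55}
    - {"x": -4.6, "y": 11.3, "z": 0, "wx": 0.3, "wy": -0.7, "wz": 69, "claw": 55}
    - {"x": -4.6, "y": 11.3, "z": 0, "wx": 0.3, "wy": -0.7, "wz": 69, "claw": 55}
    - {"x": -4.6, "y": 11.3, "z": 0, "wx": 0.3, "wy": -0.7, "wz": 69, "claw": 55}
    - {"x": -4.6, "y": 11.3, "z": 0, "wx": 0.3, "wy": -0.7, "wz": 69, "claw": 55}
    - {"x": -4.6, "y": 11.3, "z": 0, "wx": 0.3, "wy": -0.7, "wz": 69, "claw": 55}
    - {"x": -4.6, "y": 11.3, "z": 1, "wx": 0.3, "wy": -0.7, "wz": 69, "claw": 55}
    - {"x": -4.6, "y": 11.3, "z": 2, "wx": 0.3, "wy": -0.7, "wz": 69, "claw": 55}

```text
clock: 8.75
position: [0.5612, 0.0827, 0.1316]
tool_rot: [3.141, 0.004, 0.235]
force: [-0.9, -0.3, -1.0]
grip_width: 0.0472
```

```bash
python3 -c "
from h import *
go(.563,.0825,.034,13.4)"
```

```text
t 8.75 xyz cm [0.21 0.06 9.76] w [0.  0.2 0.1] dist rows 1.6 rot rows 0.0
```

Call:
jog_arm:
  increments:
    - {"x": 0.2, "y": 0.1, "z": 3, "wx": 0, "wy": 0.2, "wz": 0, "claw": 55}
    - {"x": 0.2, "y": 0.1, "z": 6, "wx": 0, "wy": 0.2, "wz": 0, "claw": 55}
    - {"x": 0.2, "y": 0.1, "z": 8.5, "wx": 0, "wy": 0.2, "wz": 0, "claw": 55}
    - {"x": 0.2, "y": 0.1, "z": 9.7, "wx": 0, "wy": 0.2, "wz": 0, "claw": 55}
    - {"x": 0.2, "y": 0.1, "z": 9.7, "wx": 0, "wy": 0.2, "wz": 0, "claw": 5}
    - {"x": 0.2, "y": 0.1, "z": 9.7, "wx": 0, "wy": 0.2, "wz": 0, "claw": 5}
    - {"x": 0.2, "y": 0.1, "z": 9.7, "wx": 0, "wy": 0.2, "wz": 0, "claw": 5}
    - {"x": 0.2, "y": 0.1, "z": 9.7, "wx": 0, "wy": 0.2, "wz": 0, "claw": 5}
    - {"x": 0.2, "y": 0.1, "z": 9.7, "wx": 0, "wy": 0.2, "wz": 0, "claw": 5}
  squeeze: 40

```text
clock: 9.88
position: [0.5642, 0.0825, 0.0354]
tool_rot: [-3.142, -0.003, 0.235]
force: [8.2, 3.2, -10.8]
grip_width: 0.0132
```

```bash
python3 -c "
from h import *
o=bot.observe();print(o['position'],o['force'],o['tool_rot'])
a=.2335
p=o['position'];go(p[0]+.139*np.sin(a),p[1]-.139*np.cos(a),p[2],13.4)"
```

```text
[0.56421753 0.08246473 0.03536621] [  8.2470575    3.17694954 -10.77942145] [-3.14150325e+00 -2.61233020e-03  2.34936347e-01]
t 9.88 xyz cm [-0.02 13.9  -0.  ] w [-0.  -0.1  0.1] dist rows 2.2 rot rows 0.0
```

Call:
jog_arm:
  increments:
    - {"x": 0, "y": 1.5, "z": 0, "wx": 0, "wy": 0, "wz": 0, "claw": 5}
    - {"x": 0, "y": 3.5, "z": 0, "wx": 0, "wy": 0, "wz": 0, "claw": 5}
    - {"x": 0, "y": 5.5, "z": 0, "wx": 0, "wy": 0, "wz": 0, "claw": 5}
    - {"x": 0, "y": 7.5, "z": 0, "wx": 0, "wy": 0, "wz": 0, "claw": 5}
    - {"x": 0, "y": 9.5, "z": 0, "wx": 0, "wy": 0, "wz": 0, "claw": 5}
    - {"x": 0, "y": 11.5, "z": 0, "wx": 0, "wy": 0, "wz": 0, "claw": 5}
    - {"x": 0, "y": 12.8, "z": 0, "wx": 0, "wy": 0, "wz": 0, "claw": 5}
    - {"x": 0, "y": 13.4, "z": 0, "wx": 0, "wy": 0, "wz": 0, "claw": 5}
    - {"x": 0, "y": 13.6, "z": 0, "wx": 0, "wy": 0, "wz": 0, "claw": 5}
    - {"x": 0, "y": 13.6, "z": 0, "wx": 0, "wy": 0, "wz": 0, "claw": 5}

```text
clock: 11.12
position: [0.5953, -0.049, 0.0353]
tool_rot: [-3.141, -0.002, 0.236]
force: [-3.9, 3.4, -7.6]
grip_width: 0.0132
```

```bash
python3 -c "
from h import *
o=bot.observe();print(o['position'],o['force'],o['tool_rot'])
p=o['position'][:2]-[.56421753,.08246473];print(np.linalg.norm(p),np.arctan2(p[0],-p[1]))
grab('top','t2.png')
im=cv2.imread('pics/t2.png');cv2.imwrite('pics/t2z.png',cv2.resize(im[195:335,190:350],None,fx=5,fy=4.2))"
```

```text
[ 0.59528436 -0.04897121  0.03532932] [-3.93961559  3.43360903 -7.61633637] [-3.14065404e+00 -1.63387470e-03  2.35785936e-01]
0.13505759911881549 0.23210492439067043
```

View pics/t2z.png

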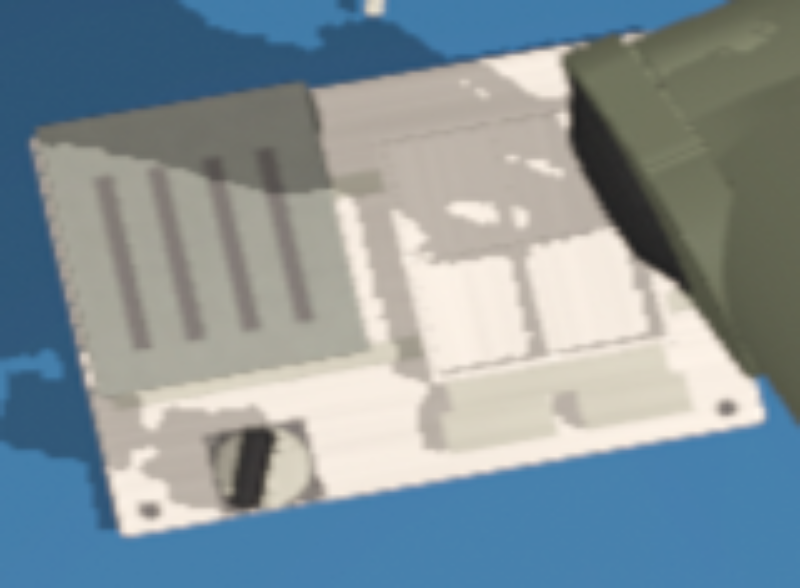

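Call:
jog_arm:
  increments:
    - {"x": 0, "y": -0.1, "z": 0, "wx": 0, "wy": 0, "wz": 0, "claw": 50}
    - {"x": 0, "y": -0.1, "z": 0, "wx": 0, "wy": 0, "wz": 0, "claw": 50}
    - {"x": 0, "y": -0.1, "z": 0, "wx": 0, "wy": 0, "wz": 0, "claw": 50}
    - {"x": 0, "y": 0, "z": -4, "wx": 0, "wy": 0, "wz": 0, "claw": 60}
    - {"x": 0, "y": 0, "z": -9, "wx": 0, "wy": 0, "wz": 0, "claw": 60}
    - {"x": -2, "y": 12, "z": -12, "wx": 0, "wy": 0, "wz": 0, "claw": 60}
    - {"x": -2, "y": 22, "z": -12, "wx": 0, "wy": 0, "wz": 0, "claw": 60}
    - {"x": -2, "y": 28, "z": -12, "wx": 0, "wy": 0, "wz": 0, "claw": 60}
    - {"x": -2, "y": 28, "z": -12, "wx": 0, "wy": 0, "wz": 0, "claw": 60}
    - {"x": -2, "y": 28, "z": -12, "wx": 0, "wy": 0, "wz": 0, "claw": 60}

```text
clock: 12.42
position: [0.6407, -0.3302, 0.1551]
tool_rot: [3.141, -0.002, 0.232]
force: [0.1, 0.7, -0.2]
grip_width: 0.0514
```

```bash
python3 -c "
from h import *
o=bot.observe();print(o['position'],o['force'],o['tool_rot'])
f=grab('top','t3.png')
boards(f,roi=(365,220,480,335))
im=cv2.imread('pics/t3.png');cv2.imwrite('pics/t3z.png',cv2.resize(im[215:315,260:360],None,fx=6,fy=6,interpolation=cv2.INTER_CUBIC))"
```

```text
[ 0.64069041 -0.33020707  0.15511068] [ 0.13553195  0.69134291 -0.20499267] [ 3.14119154e+00 -1.55917283e-03  2.32474510e-01]
board px [437.6 299.3] xy 0.4764 -0.289 long-axis yaw deg -35.7 size 49.2 40.0
board px [389.2 296.3] xy 0.4814 -0.1803 long-axis yaw deg -11.4 size 49.1 39.8
board px [396.6 245. ] xy 0.5972 -0.1959 long-axis yaw deg 7.1 size 49.4 39.0
```

View pics/t3z.png

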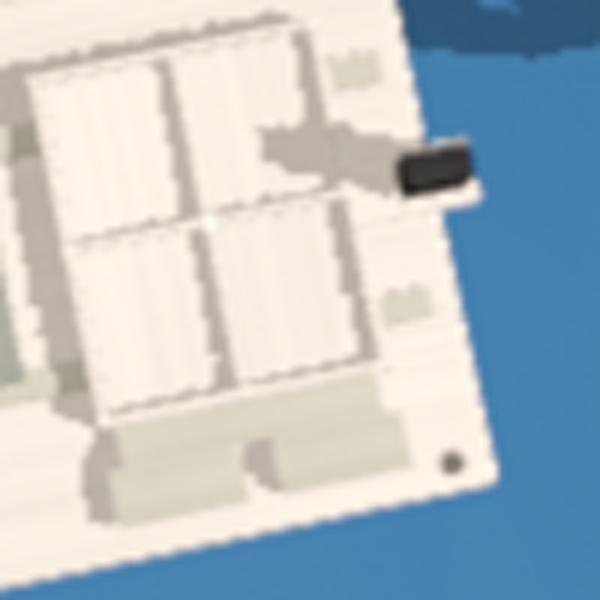

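View pics/t3.png

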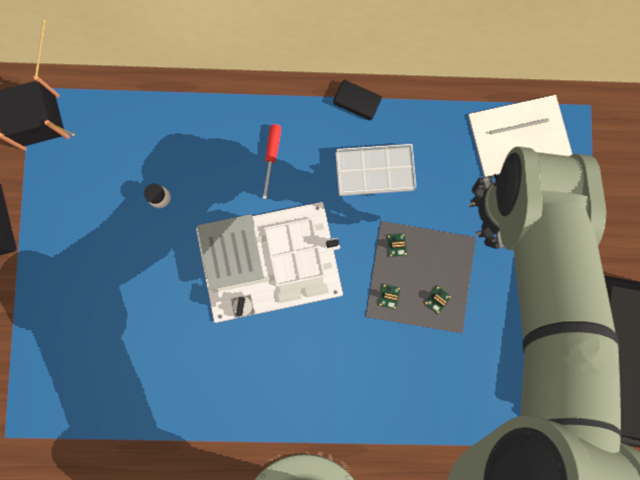

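```bash
python3 -c "
from h import *
f=grab('top')
S=lambda x,y:(260+(x+.5)/6-.5,215+(y+.5)/6-.5)
for p in((25,72),(300,20),(378,357),(100,425),(205,217)):print(onz(f,*S(*p),.027))
m=np.mean([onz(f,*S(*p),.027) for p in((25,72),(300,20),(378,357),(100,425))],0);print(m)
a=.2325;c=np.array([.5757,.033]);Rm=np.array([[np.cos(a),-np.sin(a)],[np.sin(a),np.cos(a)]])
for q in((.032,.026),(.032,-.026),(-.032,.026),(-.032,-.026)):print(q,c+Rm@q)
"
```

```text
[0.62800178 0.10296777 0.027     ]
[0.6501179  0.00193525 0.027     ]
[ 0.52612271 -0.02971482  0.027     ]
[0.49877583 0.07148284 0.027     ]
[0.57604279 0.03514538 0.027     ]
[0.57575455 0.03666776 0.027     ]
(0.032, 0.026) [0.6008483  0.06567358]
(0.032, -0.026) [0.61282967 0.01507272]
(-0.032, 0.026) [0.53857033 0.05092728]
(-0.032, -0.026) [5.50551696e-01 3.26420178e-04]
```

```bash
python3 -c "
from h import *
go(.598,-.1959,.08,7.1)"
```

```text
t 12.53 xyz cm [ -1.06 -14.12   7.46] w [ 0.  -0.1  6.1] dist rows 2.6 rot rows 0.6
```

Call:
jog_arm:
  increments:
    - {"x": -1.1, "y": -6, "z": 2, "wx": 0, "wy": 0, "wz": 6.1, "claw": 50}
    - {"x": -1.1, "y": -11, "z": 4, "wx": 0, "wy": 0, "wz": 6.1, "claw": 50}
    - {"x": -1.1, "y": -14.1, "z": 6, "wx": 0, "wy": 0, "wz": 6.1, "claw": 50}
    - {"x": -1.1, "y": -14.1, "z": 7.5, "wx": 0, "wy": 0, "wz": 6.1, "claw": 50}
    - {"x": -1.1, "y": -14.1, "z": 7.5, "wx": 0, "wy": 0, "wz": 6.1, "claw": 50}
    - {"x": -1.1, "y": -14.1, "z": 7.5, "wx": 0, "wy": 0, "wz": 6.1, "claw": 50}

```text
clock: 13.28
position: [0.5981, -0.197, 0.0801]
tool_rot: [3.14, -0.002, 0.123]
force: [0.5, 0.4, -0.6]
grip_width: 0.0429
```

```bash
python3 -c "
from h import *
go(.598,-.1959,.013,7.1);grab('side','s6.png')
im=cv2.imread('pics/s6.png');cv2.imwrite('pics/s6z.png',cv2.resize(im[100:250,265:465],None,fx=4,fy=4))"
```

```text
t 13.28 xyz cm [-0.01 -0.12  6.71] w [ 0.1 -0.1 -0. ] dist rows 1.1 rot rows 0.0
```

View pics/s6z.png

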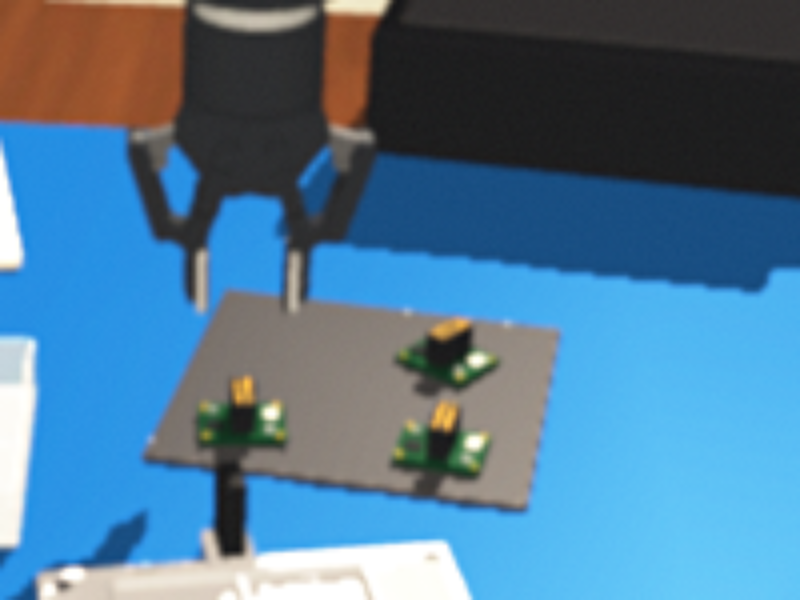

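Call:
jog_arm:
  increments:
    - {"x": 0, "y": -0.1, "z": 3, "wx": 0, "wy": 0, "wz": 0, "claw": 50}
    - {"x": 0, "y": -0.1, "z": 5.5, "wx": 0, "wy": 0, "wz": 0, "claw": 50}
    - {"x": 0, "y": -0.1, "z": 6.6, "wx": 0, "wy": 0, "wz": 0, "claw": 50}
    - {"x": 0, "y": -0.1, "z": 6.7, "wx": 0, "wy": 0, "wz": 0, "claw": 50}
    - {"x": 0, "y": -0.1, "z": 6.7, "wx": 0, "wy": 0, "wz": 0, "claw": 5}
    - {"x": 0, "y": -0.1, "z": 6.7, "wx": 0, "wy": 0, "wz": 0, "claw": 5}
    - {"x": 0, "y": -0.1, "z": 6.7, "wx": 0, "wy": 0, "wz": 0, "claw": 5}
    - {"x": 0, "y": -0.1, "z": 6.7, "wx": 0, "wy": 0, "wz": 0, "claw": 5}
  squeeze: 35

```text
clock: 14.32
position: [0.5987, -0.1963, 0.0143]
tool_rot: [3.14, -0.004, 0.123]
force: [-1.4, 0.7, 6.5]
grip_width: 0.0129
```

Call:
jog_arm:
  increments:
    - {"x": 0, "y": 0, "z": -1, "wx": 0, "wy": 0, "wz": 0, "claw": 5}
    - {"x": 0, "y": 0, "z": -3, "wx": 0, "wy": 0, "wz": 0, "claw": 5}
    - {"x": 0, "y": 0, "z": -6, "wx": 0, "wy": 0, "wz": 0, "claw": 5}
    - {"x": 0, "y": 0, "z": -9, "wx": 0, "wy": 0, "wz": 0, "claw": 5}
    - {"x": 0, "y": 0, "z": -10, "wx": 0, "wy": 0, "wz": 0, "claw": 5}
    - {"x": 0, "y": 0, "z": -10, "wx": 0, "wy": 0, "wz": 0, "claw": 5}

```text
clock: 15.08
position: [0.5985, -0.1964, 0.1152]
tool_rot: [3.139, -0.005, 0.123]
force: [0.7, -0.0, -0.9]
grip_width: 0.0131
```

```bash
python3 -c "
from h import *
go(.6131,.0173,.11,13.3)"
```

```text
t 15.07 xyz cm [  4.06 -21.03   0.48] w [ 0.2 -0.3 -6.3] dist rows 3.4 rot rows 0.6
```

Call:
jog_arm:
  increments:
    - {"x": 0.8, "y": -4, "z": 0.1, "wx": 0.2, "wy": -0.3, "wz": -2, "claw": 5}
    - {"x": 1.6, "y": -8, "z": 0.2, "wx": 0.2, "wy": -0.3, "wz": -4, "claw": 5}
    - {"x": 2.4, "y": -12, "z": 0.3, "wx": 0.2, "wy": -0.3, "wz": -5, "claw": 5}
    - {"x": 3.2, "y": -16, "z": 0.4, "wx": 0.2, "wy": -0.3, "wz": -6.3, "claw": 5}
    - {"x": 3.8, "y": -19.5, "z": 0.4, "wx": 0.2, "wy": -0.3, "wz": -6.3, "claw": 5}
    - {"x": 4.1, "y": -21, "z": 0.5, "wx": 0.2, "wy": -0.3, "wz": -6.3, "claw": 5}
    - {"x": 4.1, "y": -21, "z": 0.5, "wx": 0.2, "wy": -0.3, "wz": -6.3, "claw": 5}
    - {"x": 4.1, "y": -21, "z": 0.5, "wx": 0.2, "wy": -0.3, "wz": -6.3, "claw": 5}

```text
clock: 16.08
position: [0.6134, 0.0152, 0.1094]
tool_rot: [3.141, 0.001, 0.231]
force: [0.2, 0.2, -0.5]
grip_width: 0.0129
```

```bash
python3 -c "
from h import *
go(.6131,.0173,.031,13.3);grab('side','s7.png')
im=cv2.imread('pics/s7.png');cv2.imwrite('pics/s7z.png',cv2.resize(im[130:330,255:455],None,fx=3,fy=3))"
```

```text
t 16.07 xyz cm [ 0.03 -0.21  7.84] w [ 0.   0.1 -0.1] dist rows 1.3 rot rows 0.0
```

View pics/s7z.png

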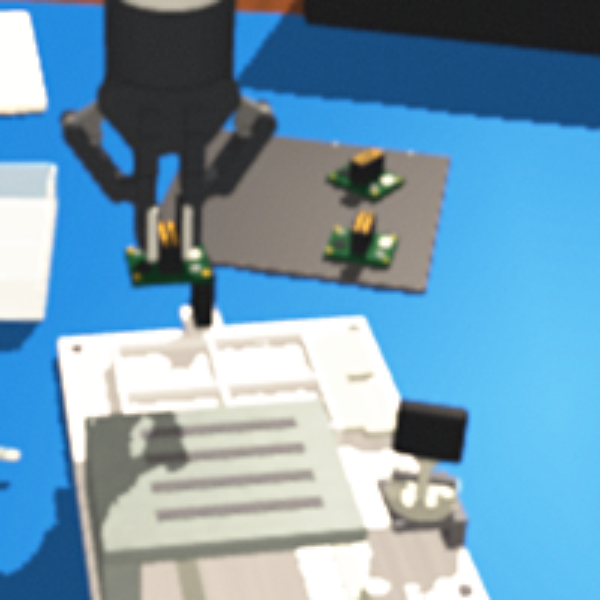

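The board hangs level in the grip over the near right bay (170,260 in the zoom). Lowering it now.

Call:
jog_arm:
  increments:
    - {"x": 0, "y": -0.2, "z": 0, "wx": 0, "wy": 0, "wz": 0, "claw": 5}
    - {"x": 0, "y": -0.2, "z": 3, "wx": 0, "wy": 0, "wz": 0, "claw": 5}
    - {"x": 0, "y": -0.2, "z": 5.5, "wx": 0, "wy": 0, "wz": 0, "claw": 5}
    - {"x": 0, "y": -0.2, "z": 6.7, "wx": 0, "wy": 0, "wz": 0, "claw": 5}
    - {"x": 0, "y": -0.2, "z": 7.4, "wx": 0, "wy": 0, "wz": 0, "claw": 5}
    - {"x": 0, "y": -0.2, "z": 7.7, "wx": 0, "wy": 0, "wz": 0, "claw": 5}
    - {"x": 0, "y": -0.2, "z": 7.8, "wx": 0, "wy": 0, "wz": 0, "claw": 5}
    - {"x": 0, "y": -0.2, "z": 7.8, "wx": 0, "wy": 0, "wz": 0, "claw": 5}

```text
clock: 17.12
position: [0.6132, 0.0172, 0.0319]
tool_rot: [3.141, 0.001, 0.231]
force: [0.4, -0.6, -1.0]
grip_width: 0.0132
```

Call:
jog_arm:
  increments:
    - {"x": 0, "y": 0, "z": 0.15, "wx": 0, "wy": 0, "wz": 0, "claw": 5}
    - {"x": 0, "y": 0, "z": 0.15, "wx": 0, "wy": 0, "wz": 0, "claw": 5}
    - {"x": 0, "y": 0, "z": 0.15, "wx": 0, "wy": 0, "wz": 0, "claw": 40}
    - {"x": 0, "y": 0, "z": 0.15, "wx": 0, "wy": 0, "wz": 0, "claw": 40}
    - {"x": 0, "y": 0, "z": 0.15, "wx": 0, "wy": 0, "wz": 0, "claw": 40}
    - {"x": 0, "y": 0, "z": -4, "wx": 0, "wy": 0, "wz": 0, "claw": 40}
    - {"x": 0, "y": 0, "z": -9, "wx": 0, "wy": 0, "wz": 0, "claw": 50}
    - {"x": 0, "y": 0, "z": -9, "wx": 0, "wy": 0, "wz": 0, "claw": 50}

```text
clock: 18.12
position: [0.615, 0.0174, 0.1256]
tool_rot: [3.14, -0.005, 0.231]
force: [-0.3, -0.1, -0.2]
grip_width: 0.0428
```

```bash
python3 -c "
from h import *
go(.55,-.15,.12,0)
f=grab('side','s8.png');boards(grab('top'),roi=(355,200,490,345))
im=cv2.imread('pics/s8.png');cv2.imwrite('pics/s8z.png',cv2.resize(im[130:330,255:455],None,fx=3,fy=3))"
```

```text
t 18.12 xyz cm [-10.16  14.81   0.53] w [ 0.  -0.3 13.2] dist rows 2.9 rot rows 1.2
board px [437.6 299.3] xy 0.4764 -0.289 long-axis yaw deg -36.5 size 49.5 39.6
```

View pics/s8z.png

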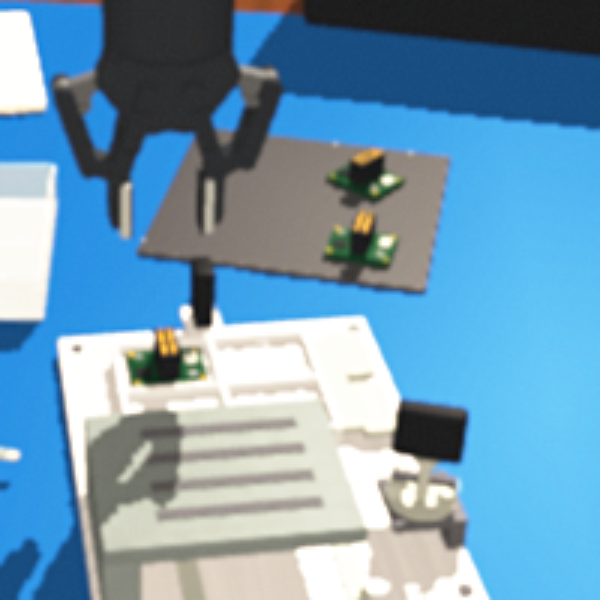

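Board seated flat in its bay (165,365 zoom). The second board looks unmoved in the side view (362,245).

```bash
python3 -c "
from h import *
go(.4822,-.1803,.09,-11.1)"
```

```text
t 18.23 xyz cm [-17.27  16.2    3.23] w [ 0.  -0.  24.3] dist rows 3.8 rot rows 2.3
```

Call:
jog_arm:
  increments:
    - {"x": -4, "y": 4, "z": 0, "wx": 0, "wy": 0, "wz": 6, "claw": 50}
    - {"x": -8, "y": 8, "z": 0, "wx": 0, "wy": 0, "wz": 12, "claw": 50}
    - {"x": -12, "y": 12, "z": 1, "wx": 0, "wy": 0, "wz": 18, "claw": 50}
    - {"x": -16, "y": 15, "z": 2, "wx": 0, "wy": 0, "wz": 24.3, "claw": 50}
    - {"x": -17.3, "y": 16.2, "z": 3.2, "wx": 0, "wy": 0, "wz": 24.3, "claw": 50}
    - {"x": -17.3, "y": 16.2, "z": 3.2, "wx": 0, "wy": 0, "wz": 24.3, "claw": 50}
    - {"x": -17.3, "y": 16.2, "z": 3.2, "wx": 0, "wy": 0, "wz": 24.3, "claw": 50}

```text
clock: 19.1
position: [0.4828, -0.1791, 0.0902]
tool_rot: [-3.141, -0.0, -0.191]
force: [0.6, -0.2, -0.4]
grip_width: 0.0426
```

```bash
python3 -c "
from h import *
go(.4822,-.1803,.015,-11.1);grab('side','s9.png')
im=cv2.imread('pics/s9.png');cv2.imwrite('pics/s9z.png',cv2.resize(im[100:250,285:485],None,fx=4,fy=4))"
```

```text
t 19.1 xyz cm [-0.03  0.13  7.52] w [-0.  -0.   0.1] dist rows 1.2 rot rows 0.0
```

View pics/s9z.png

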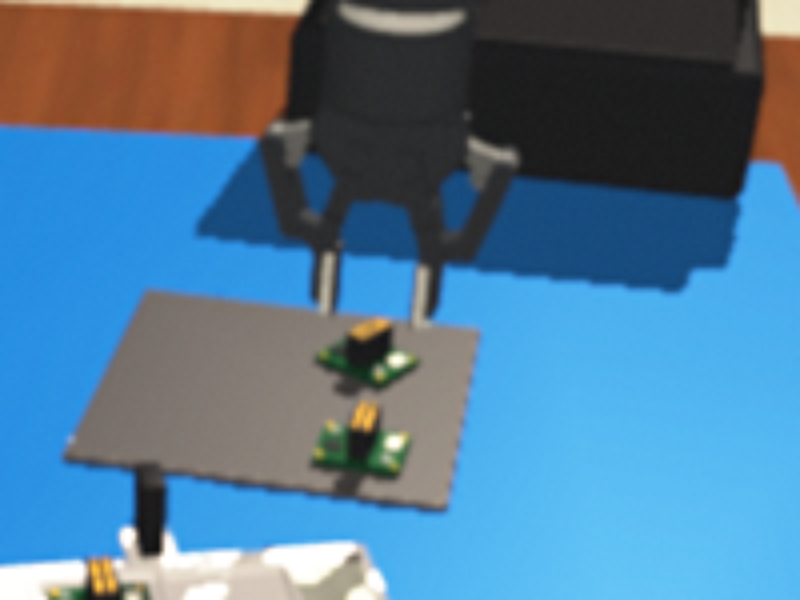

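Call:
jog_arm:
  increments:
    - {"x": 0, "y": 0.1, "z": 3, "wx": 0, "wy": 0, "wz": 0, "claw": 50}
    - {"x": 0, "y": 0.1, "z": 6, "wx": 0, "wy": 0, "wz": 0, "claw": 50}
    - {"x": 0, "y": 0.1, "z": 7.4, "wx": 0, "wy": 0, "wz": 0, "claw": 50}
    - {"x": 0, "y": 0.1, "z": 7.5, "wx": 0, "wy": 0, "wz": 0, "claw": 50}
    - {"x": 0, "y": 0.1, "z": 7.5, "wx": 0, "wy": 0, "wz": 0, "claw": 5}
    - {"x": 0, "y": 0.1, "z": 7.5, "wx": 0, "wy": 0, "wz": 0, "claw": 5}
    - {"x": 0, "y": 0.1, "z": 7.5, "wx": 0, "wy": 0, "wz": 0, "claw": 5}
    - {"x": 0, "y": 0.1, "z": 7.5, "wx": 0, "wy": 0, "wz": 0, "claw": 5}
  squeeze: 35

```text
clock: 20.15
position: [0.4833, -0.1801, 0.0164]
tool_rot: [-3.142, -0.002, -0.191]
force: [-1.1, 1.2, 5.7]
grip_width: 0.0128
```

Call:
jog_arm:
  increments:
    - {"x": 0, "y": 0, "z": -1, "wx": 0, "wy": 0, "wz": 0, "claw": 5}
    - {"x": 0, "y": 0, "z": -3, "wx": 0, "wy": 0, "wz": 0, "claw": 5}
    - {"x": 0, "y": 0, "z": -6, "wx": 0, "wy": 0, "wz": 0, "claw": 5}
    - {"x": 0, "y": 0, "z": -9, "wx": 0, "wy": 0, "wz": 0, "claw": 5}
    - {"x": 0, "y": 0, "z": -10, "wx": 0, "wy": 0, "wz": 0, "claw": 5}
    - {"x": 0, "y": 0, "z": -10, "wx": 0, "wy": 0, "wz": 0, "claw": 5}

```text
clock: 20.9
position: [0.4832, -0.1804, 0.117]
tool_rot: [3.141, -0.003, -0.192]
force: [-0.0, -0.3, -1.3]
grip_width: 0.0128
```

```bash
python3 -c "
from h import *
go(.5509,.0025,.11,13.3);grab('side','s10.png')
im=cv2.imread('pics/s10.png');cv2.imwrite('pics/s10z.png',cv2.resize(im[100:250,285:485],None,fx=4,fy=4))"
```

```text
t 20.9 xyz cm [  3.15 -19.24   0.71] w [  0.1  -0.2 -24.3] dist rows 3.1 rot rows 2.3
```

View pics/s10z.png

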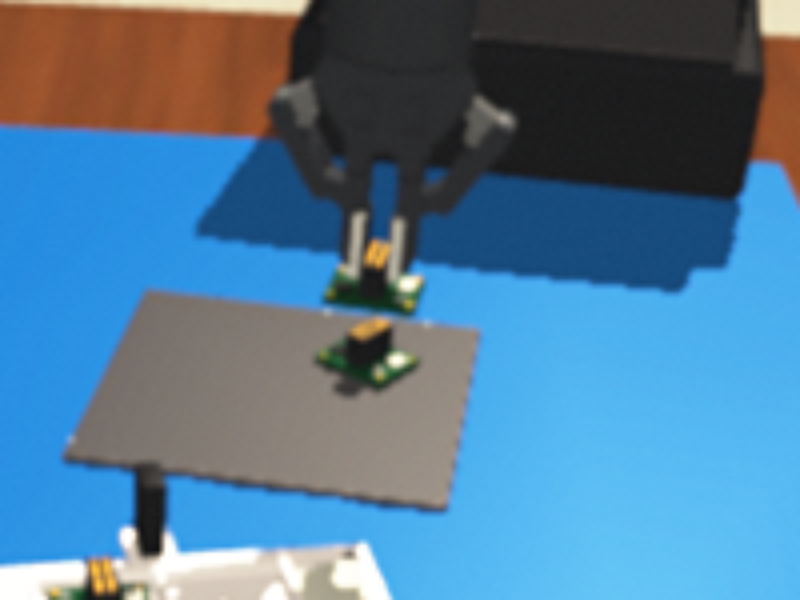

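Call:
jog_arm:
  increments:
    - {"x": 0.6, "y": -4, "z": 0.1, "wx": 0, "wy": -0.2, "wz": -6, "claw": 5}
    - {"x": 1.2, "y": -8, "z": 0.2, "wx": 0, "wy": -0.2, "wz": -12, "claw": 5}
    - {"x": 1.9, "y": -12, "z": 0.3, "wx": 0, "wy": -0.2, "wz": -18, "claw": 5}
    - {"x": 2.6, "y": -16, "z": 0.4, "wx": 0, "wy": -0.2, "wz": -24.3, "claw": 5}
    - {"x": 3, "y": -18.5, "z": 0.6, "wx": 0, "wy": -0.2, "wz": -24.3, "claw": 5}
    - {"x": 3.2, "y": -19.2, "z": 0.7, "wx": 0, "wy": -0.2, "wz": -24.3, "claw": 5}
    - {"x": 3.2, "y": -19.2, "z": 0.7, "wx": 0, "wy": -0.2, "wz": -24.3, "claw": 5}
    - {"x": 3.2, "y": -19.2, "z": 0.7, "wx": 0, "wy": -0.2, "wz": -24.3, "claw": 5}

```text
clock: 21.95
position: [0.5505, 0.001, 0.109]
tool_rot: [3.141, 0.002, 0.231]
force: [0.1, -0.6, -0.0]
grip_width: 0.0132
```

```bash
python3 -c "
from h import *
go(.5509,.0025,.033,13.3);grab('side','s11.png')
im=cv2.imread('pics/s11.png');cv2.imwrite('pics/s11z.png',cv2.resize(im[130:330,255:455],None,fx=3,fy=3))"
```

```text
t 21.95 xyz cm [ 0.09 -0.15  7.6 ] w [ 0.   0.1 -0.1] dist rows 1.2 rot rows 0.0
```

View pics/s11z.png

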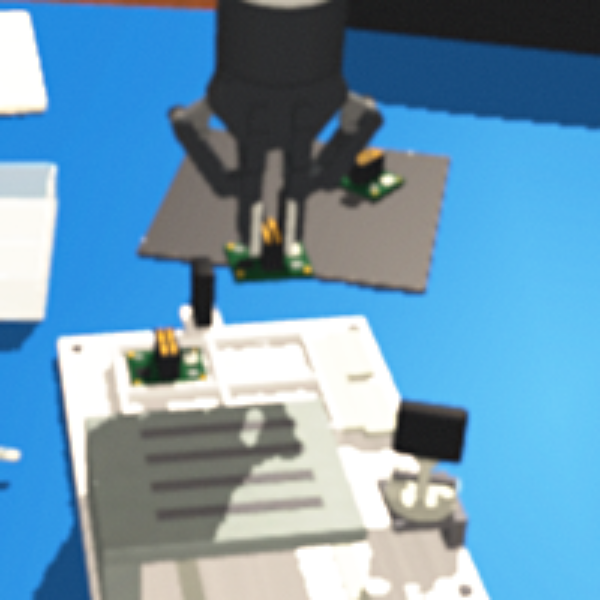

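The board is held level with the neighbouring board undisturbed. Lowering it.

Call:
jog_arm:
  increments:
    - {"x": 0.1, "y": -0.2, "z": 0, "wx": 0, "wy": 0, "wz": 0, "claw": 5}
    - {"x": 0.1, "y": -0.2, "z": 3, "wx": 0, "wy": 0, "wz": 0, "claw": 5}
    - {"x": 0.1, "y": -0.2, "z": 5.5, "wx": 0, "wy": 0, "wz": 0, "claw": 5}
    - {"x": 0.1, "y": -0.2, "z": 6.7, "wx": 0, "wy": 0, "wz": 0, "claw": 5}
    - {"x": 0.1, "y": -0.2, "z": 7.3, "wx": 0, "wy": 0, "wz": 0, "claw": 5}
    - {"x": 0.1, "y": -0.2, "z": 7.6, "wx": 0, "wy": 0, "wz": 0, "claw": 5}
    - {"x": 0.1, "y": -0.2, "z": 7.7, "wx": 0, "wy": 0, "wz": 0, "claw": 5}
    - {"x": 0.1, "y": -0.2, "z": 7.7, "wx": 0, "wy": 0, "wz": 0, "claw": 5}

```text
clock: 23.0
position: [0.5512, 0.003, 0.0326]
tool_rot: [3.141, 0.001, 0.231]
force: [-0.0, 0.0, 0.5]
grip_width: 0.0135
```

Call:
jog_arm:
  increments:
    - {"x": 0, "y": 0, "z": 0.05, "wx": 0, "wy": 0, "wz": 0, "claw": 5}
    - {"x": 0, "y": 0, "z": 0.05, "wx": 0, "wy": 0, "wz": 0, "claw": 40}
    - {"x": 0, "y": 0, "z": 0.05, "wx": 0, "wy": 0, "wz": 0, "claw": 40}
    - {"x": 0, "y": 0, "z": 0.05, "wx": 0, "wy": 0, "wz": 0, "claw": 40}
    - {"x": 0, "y": 0, "z": -4, "wx": 0, "wy": 0, "wz": 0, "claw": 40}
    - {"x": 0, "y": 0, "z": -8, "wx": 0, "wy": 0, "wz": 0, "claw": 50}
    - {"x": 0, "y": 0, "z": -8, "wx": 0, "wy": 0, "wz": 0, "claw": 50}

```text
clock: 23.88
position: [0.5527, 0.0032, 0.1151]
tool_rot: [3.14, -0.003, 0.231]
force: [-0.8, -0.2, -1.9]
grip_width: 0.0423
```

```bash
python3 -c "
from h import *
f=grab('side','s12.png');boards(grab('top','t12.png'),roi=(355,200,490,345))
im=cv2.imread('pics/s12.png');cv2.imwrite('pics/s12z.png',cv2.resize(im[130:330,255:455],None,fx=3,fy=3))
go(.4774,-.289,.09,-36)"
```

```text
board px [437.6 299.3] xy 0.4764 -0.289 long-axis yaw deg -36.5 size 49.5 39.6
t 23.98 xyz cm [-13.86  26.72   2.3 ] w [ 0.1  0.  49.2] dist rows 4.8 rot rows 4.6
```

View pics/s12z.png

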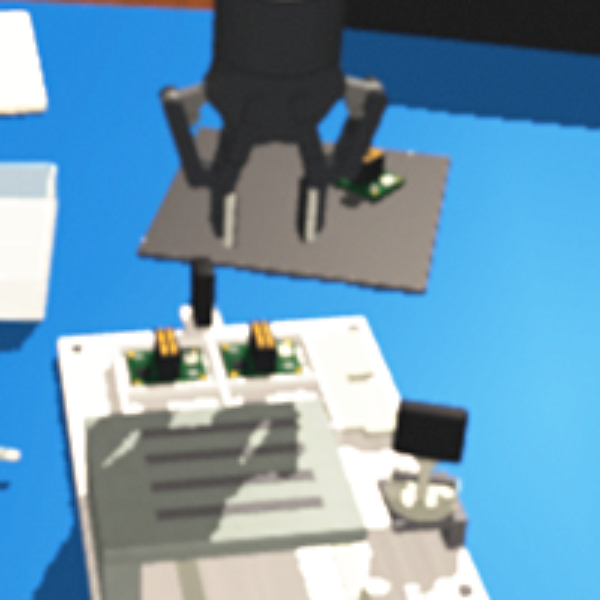

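Both boards sit flat in the two outer bays. The third is still at (0.476, -0.289).

Call:
jog_arm:
  increments:
    - {"x": -3, "y": 5.4, "z": 0, "wx": 0, "wy": 0, "wz": 10, "claw": 50}
    - {"x": -6, "y": 11, "z": 0, "wx": 0, "wy": 0, "wz": 20, "claw": 50}
    - {"x": -9, "y": 16.5, "z": 0, "wx": 0, "wy": 0, "wz": 30, "claw": 50}
    - {"x": -11.5, "y": 22, "z": 1, "wx": 0, "wy": 0, "wz": 40, "claw": 50}
    - {"x": -13.9, "y": 26.7, "z": 2.3, "wx": 0, "wy": 0, "wz": 49.2, "claw": 50}
    - {"x": -13.9, "y": 26.7, "z": 2.3, "wx": 0, "wy": 0, "wz": 49.2, "claw": 50}
    - {"x": -13.9, "y": 26.7, "z": 2.3, "wx": 0, "wy": 0, "wz": 49.2, "claw": 50}
    - {"x": -13.9, "y": 26.7, "z": 2.3, "wx": 0, "wy": 0, "wz": 49.2, "claw": 50}

```text
clock: 24.98
position: [0.4774, -0.2876, 0.0898]
tool_rot: [3.14, 0.0, -0.625]
force: [0.1, 0.1, -0.8]
grip_width: 0.0429
```

```bash
python3 -c "
from h import *
go(.4774,-.289,.016,-36);grab('side','s13.png')
im=cv2.imread('pics/s13.png');cv2.imwrite('pics/s13z.png',cv2.resize(im[100:250,285:485],None,fx=4,fy=4))"
```

```text
t 24.98 xyz cm [0.08 0.11 7.38] w [0.1 0.  0.2] dist rows 1.2 rot rows 0.0
```

View pics/s13z.png

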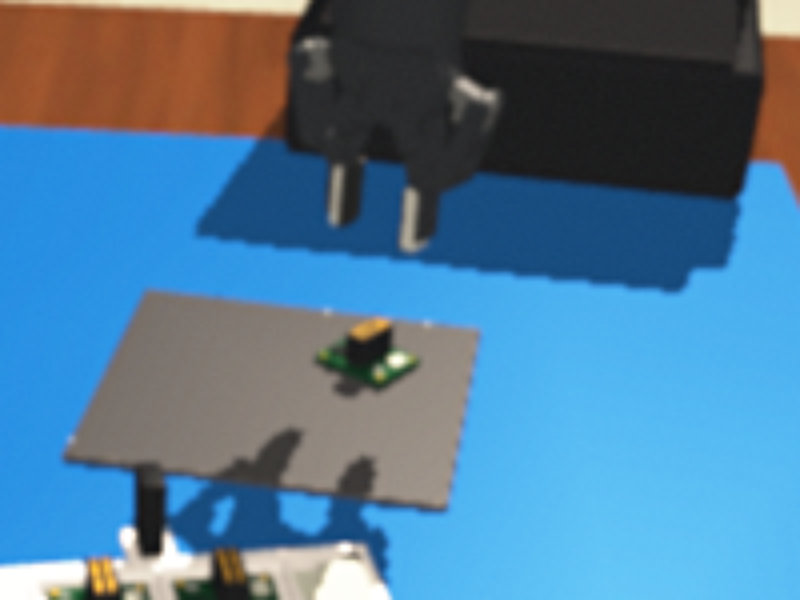

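Call:
jog_arm:
  increments:
    - {"x": 0.1, "y": 0.1, "z": 3, "wx": 0, "wy": 0, "wz": 0, "claw": 50}
    - {"x": 0.1, "y": 0.1, "z": 6, "wx": 0, "wy": 0, "wz": 0, "claw": 50}
    - {"x": 0.1, "y": 0.1, "z": 7.3, "wx": 0, "wy": 0, "wz": 0, "claw": 50}
    - {"x": 0.1, "y": 0.1, "z": 7.4, "wx": 0, "wy": 0, "wz": 0, "claw": 50}
    - {"x": 0.1, "y": 0.1, "z": 7.4, "wx": 0, "wy": 0, "wz": 0, "claw": 5}
    - {"x": 0.1, "y": 0.1, "z": 7.4, "wx": 0, "wy": 0, "wz": 0, "claw": 5}
    - {"x": 0.1, "y": 0.1, "z": 7.4, "wx": 0, "wy": 0, "wz": 0, "claw": 5}
    - {"x": 0.1, "y": 0.1, "z": 7.4, "wx": 0, "wy": 0, "wz": 0, "claw": 5}
  squeeze: 35

```text
clock: 26.02
position: [0.4782, -0.2895, 0.0171]
tool_rot: [3.141, -0.002, -0.626]
force: [-2.0, 0.2, 6.7]
grip_width: 0.0127
```

Call:
jog_arm:
  increments:
    - {"x": 0, "y": 0, "z": -1, "wx": 0, "wy": 0, "wz": 0, "claw": 5}
    - {"x": 0, "y": 0, "z": -3, "wx": 0, "wy": 0, "wz": 0, "claw": 5}
    - {"x": 0, "y": 0, "z": -6, "wx": 0, "wy": 0, "wz": 0, "claw": 5}
    - {"x": 0, "y": 0, "z": -9, "wx": 0, "wy": 0, "wz": 0, "claw": 5}
    - {"x": 0, "y": 0, "z": -11, "wx": 0, "wy": 0, "wz": 0, "claw": 5}
    - {"x": 0, "y": 0, "z": -11, "wx": 0, "wy": 0, "wz": 0, "claw": 5}

```text
clock: 26.78
position: [0.4788, -0.2898, 0.1292]
tool_rot: [3.141, -0.005, -0.626]
force: [-0.2, 0.6, -0.7]
grip_width: 0.0131
```

```bash
python3 -c "
from h import *
go(.5389,.0531,.12,13.3);grab('side','s14.png')
im=cv2.imread('pics/s14.png');cv2.imwrite('pics/s14z.png',cv2.resize(im[100:250,285:485],None,fx=4,fy=4))"
```

```text
t 26.77 xyz cm [-15.23 -31.31   0.82] w [  0.2  -0.2 -49.2] dist rows 5.6 rot rows 4.6
```

View pics/s14z.png

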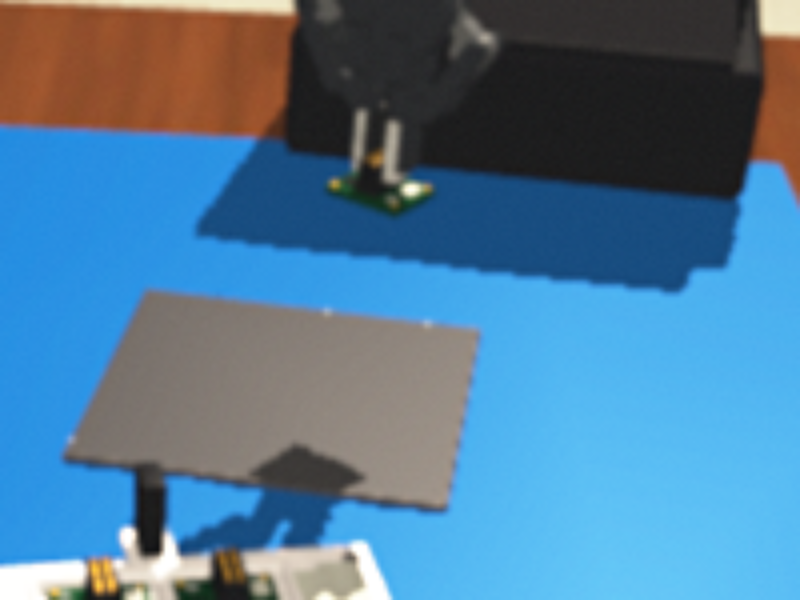

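Call:
jog_arm:
  increments:
    - {"x": -2, "y": -4, "z": 0, "wx": 0, "wy": 0, "wz": -8, "claw": 5}
    - {"x": -4, "y": -8, "z": 0, "wx": 0, "wy": 0, "wz": -16, "claw": 5}
    - {"x": -6, "y": -12.5, "z": 0.2, "wx": 0, "wy": 0, "wz": -24, "claw": 5}
    - {"x": -8, "y": -17, "z": 0.4, "wx": 0, "wy": 0, "wz": -32, "claw": 5}
    - {"x": -10.5, "y": -21.5, "z": 0.6, "wx": 0, "wy": 0, "wz": -40, "claw": 5}
    - {"x": -12.7, "y": -26, "z": 0.8, "wx": 0, "wy": 0, "wz": -49.2, "claw": 5}
    - {"x": -14.7, "y": -30, "z": 0.8, "wx": 0, "wy": 0, "wz": -49.2, "claw": 5}
    - {"x": -15.2, "y": -31.3, "z": 0.8, "wx": 0, "wy": 0, "wz": -49.2, "claw": 5}
    - {"x": -15.2, "y": -31.3, "z": 0.8, "wx": 0, "wy": 0, "wz": -49.2, "claw": 5}
    - {"x": -15.2, "y": -31.3, "z": 0.8, "wx": 0, "wy": 0, "wz": -49.2, "claw": 5}

```text
clock: 28.08
position: [0.5382, 0.0515, 0.1188]
tool_rot: [3.138, -0.0, 0.231]
force: [-0.4, -0.7, -0.7]
grip_width: 0.0134
```

```bash
python3 -c "
from h import *
go(.5389,.0531,.034,13.3);grab('side','s15.png')
im=cv2.imread('pics/s15.png');cv2.imwrite('pics/s15z.png',cv2.resize(im[130:330,255:455],None,fx=3,fy=3))"
```

```text
t 28.07 xyz cm [ 0.1  -0.17  8.48] w [ 0.2 -0.  -0.1] dist rows 1.4 rot rows 0.0
```

View pics/s15z.png

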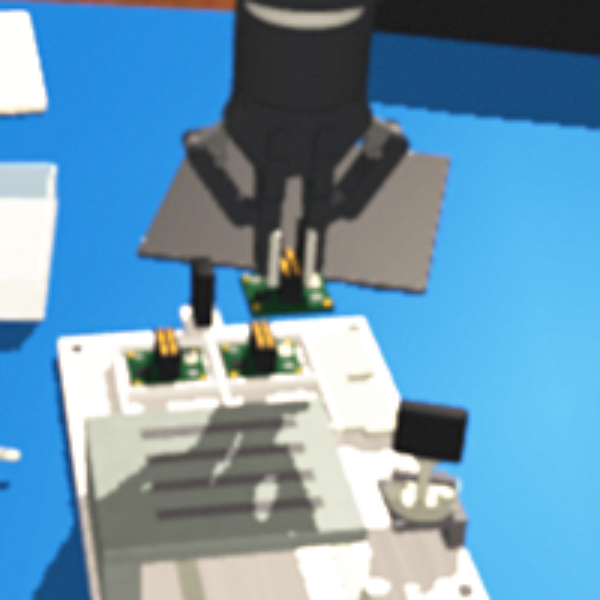

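Call:
jog_arm:
  increments:
    - {"x": 0.1, "y": -0.2, "z": 0, "wx": 0.2, "wy": 0, "wz": 0, "claw": 5}
    - {"x": 0.1, "y": -0.2, "z": 3, "wx": 0.2, "wy": 0, "wz": 0, "claw": 5}
    - {"x": 0.1, "y": -0.2, "z": 6, "wx": 0.2, "wy": 0, "wz": 0, "claw": 5}
    - {"x": 0.1, "y": -0.2, "z": 7.5, "wx": 0.2, "wy": 0, "wz": 0, "claw": 5}
    - {"x": 0.1, "y": -0.2, "z": 8.2, "wx": 0.2, "wy": 0, "wz": 0, "claw": 5}
    - {"x": 0.1, "y": -0.2, "z": 8.5, "wx": 0.2, "wy": 0, "wz": 0, "claw": 5}
    - {"x": 0.1, "y": -0.2, "z": 8.6, "wx": 0.2, "wy": 0, "wz": 0, "claw": 5}
    - {"x": 0.1, "y": -0.2, "z": 8.6, "wx": 0.2, "wy": 0, "wz": 0, "claw": 5}

```text
clock: 29.12
position: [0.5392, 0.0533, 0.0334]
tool_rot: [3.141, -0.001, 0.231]
force: [0.7, -0.5, -1.1]
grip_width: 0.0127
```

Call:
jog_arm:
  increments:
    - {"x": 0, "y": 0, "z": 0.05, "wx": 0, "wy": 0, "wz": 0, "claw": 5}
    - {"x": 0, "y": 0, "z": 0.05, "wx": 0, "wy": 0, "wz": 0, "claw": 35}
    - {"x": 0, "y": 0, "z": 0.05, "wx": 0, "wy": 0, "wz": 0, "claw": 35}
    - {"x": 0, "y": 0, "z": 0.05, "wx": 0, "wy": 0, "wz": 0, "claw": 35}
    - {"x": 0, "y": 0, "z": -5, "wx": 0, "wy": 0, "wz": 0, "claw": 35}
    - {"x": 0, "y": 0, "z": -10, "wx": 0, "wy": 0, "wz": 0, "claw": 50}
    - {"x": 0, "y": 8, "z": -12, "wx": 0, "wy": 0, "wz": 0, "claw": 50}
    - {"x": 0, "y": 20, "z": -12, "wx": 0, "wy": 0, "wz": 0, "claw": 50}
    - {"x": 0, "y": 25, "z": -12, "wx": 0, "wy": 0, "wz": 0, "claw": 50}
    - {"x": 0, "y": 25, "z": -12, "wx": 0, "wy": 0, "wz": 0, "claw": 50}

```text
clock: 30.38
position: [0.5959, -0.1903, 0.1537]
tool_rot: [3.141, -0.002, 0.231]
force: [1.2, 0.2, -0.2]
grip_width: 0.0429
```

```bash
python3 -c "
from h import *
f=grab('side','s16.png');g=grab('top','t16.png');boards(g,zp=.025,roi=(180,190,360,335));print('pad');boards(g,roi=(355,200,490,345))
im=cv2.imread('pics/s16.png');cv2.imwrite('pics/s16z.png',cv2.resize(im[180:330,255:455],None,fx=4,fy=4))
im=cv2.imread('pics/t16.png');cv2.imwrite('pics/t16z.png',cv2.resize(im[200:320,240:400],None,fx=5,fy=5))
print(bot.observe()['position'])"
```

```text
board px [297.3 266.9] xy 0.5417 0.0263 long-axis yaw deg -68.6 size 92.1 46.3
board px [303.3 241.3] xy 0.597 0.014 long-axis yaw deg -79.7 size 34.6 16.8
pad
[ 0.59556418 -0.19606975  0.15287623]
```

View pics/s16z.png

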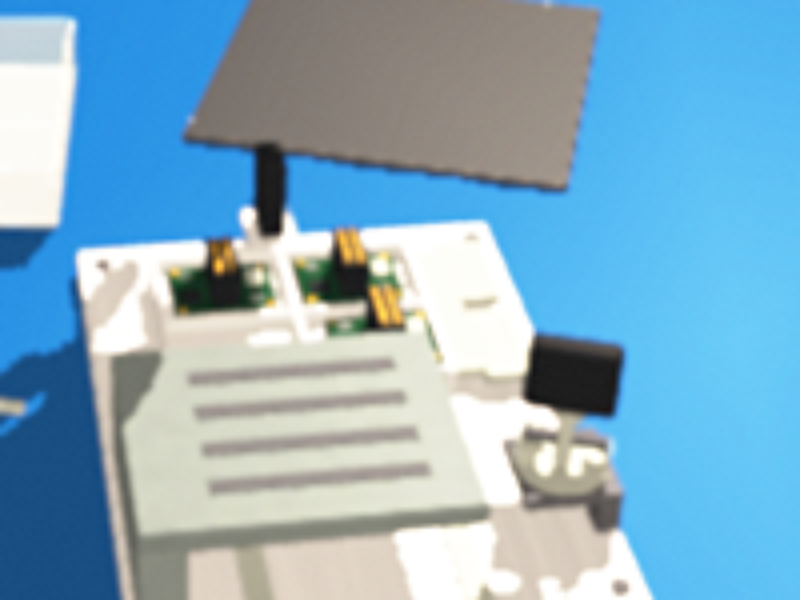

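View pics/t16z.png

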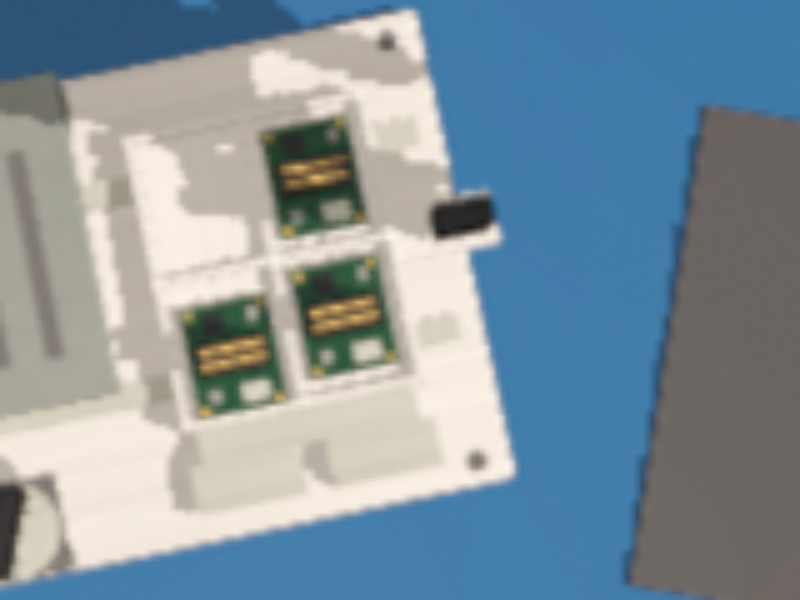

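All three boards sit flat in separate bays: (315,180), (345,315) and (232,355) in the top zoom. The pad is empty. Now the handle.

```bash
python3 -c "
from h import *
go(.5953,-.0485,.13,13.4)"
```

```text
t 30.48 xyz cm [  3.23 -14.41   2.25] w [ 0.2 -0.  -0.7] dist rows 2.4 rot rows 0.1
```

Call:
jog_arm:
  increments:
    - {"x": 1, "y": -5, "z": 0, "wx": 0.2, "wy": 0, "wz": -0.5, "claw": 50}
    - {"x": 2.2, "y": -10, "z": 0, "wx": 0.2, "wy": 0, "wz": -0.5, "claw": 50}
    - {"x": 3.2, "y": -13.5, "z": 1, "wx": 0.2, "wy": 0, "wz": -0.5, "claw": 50}
    - {"x": 3.2, "y": -14.4, "z": 2.2, "wx": 0.2, "wy": 0, "wz": -0.5, "claw": 50}
    - {"x": 3.2, "y": -14.4, "z": 2.2, "wx": 0.2, "wy": 0, "wz": -0.5, "claw": 50}
    - {"x": 3.2, "y": -14.4, "z": 2.2, "wx": 0.2, "wy": 0, "wz": -0.5, "claw": 50}

```text
clock: 31.22
position: [0.5952, -0.0501, 0.1306]
tool_rot: [3.142, -0.0, 0.229]
force: [-0.3, -0.7, -0.4]
grip_width: 0.0428
```

```bash
python3 -c "
from h import *
go(.5953,-.0485,.035,13.4)"
```

```text
t 31.23 xyz cm [ 0.05 -0.15  9.56] w [ 0.  -0.  -0.3] dist rows 1.5 rot rows 0.0
```

Call:
jog_arm:
  increments:
    - {"x": 0, "y": -0.1, "z": 3, "wx": 0, "wy": 0, "wz": -0.3, "claw": 50}
    - {"x": 0, "y": -0.1, "z": 6, "wx": 0, "wy": 0, "wz": -0.3, "claw": 50}
    - {"x": 0, "y": -0.1, "z": 8.5, "wx": 0, "wy": 0, "wz": -0.3, "claw": 50}
    - {"x": 0, "y": -0.1, "z": 9.5, "wx": 0, "wy": 0, "wz": -0.3, "claw": 50}
    - {"x": 0, "y": -0.1, "z": 9.5, "wx": 0, "wy": 0, "wz": -0.3, "claw": 5}
    - {"x": 0, "y": -0.1, "z": 9.5, "wx": 0, "wy": 0, "wz": -0.3, "claw": 5}
    - {"x": 0, "y": -0.1, "z": 9.5, "wx": 0, "wy": 0, "wz": -0.3, "claw": 5}
    - {"x": 0, "y": -0.1, "z": 9.5, "wx": 0, "wy": 0, "wz": -0.3, "claw": 5}
  squeeze: 40

```text
clock: 32.22
position: [0.5954, -0.0494, 0.0365]
tool_rot: [3.141, -0.001, 0.234]
force: [-2.0, -2.5, 7.1]
grip_width: 0.0137
```

```bash
python3 -c "
from h import *
o=bot.observe();p=o['position'];a=.232;go(p[0]-.135*np.sin(a),p[1]+.135*np.cos(a),p[2],13.4)"
```

```text
t 32.23 xyz cm [ 3.00e-02 -1.35e+01 -1.00e-02] w [ 0.  -0.1  0. ] dist rows 2.2 rot rows 0.0
```

Call:
jog_arm:
  increments:
    - {"x": 0, "y": -1, "z": 0, "wx": 0, "wy": 0, "wz": 0, "claw": 5}
    - {"x": 0, "y": -2.3, "z": 0, "wx": 0, "wy": 0, "wz": 0, "claw": 5}
    - {"x": 0, "y": -3.8, "z": 0, "wx": 0, "wy": 0, "wz": 0, "claw": 5}
    - {"x": 0, "y": -5.3, "z": 0, "wx": 0, "wy": 0, "wz": 0, "claw": 5}
    - {"x": 0, "y": -6.8, "z": 0, "wx": 0, "wy": 0, "wz": 0, "claw": 5}
    - {"x": 0, "y": -8.3, "z": 0, "wx": 0, "wy": 0, "wz": 0, "claw": 5}
    - {"x": 0, "y": -9.8, "z": 0, "wx": 0, "wy": 0, "wz": 0, "claw": 5}
    - {"x": 0, "y": -11.2, "z": 0, "wx": 0, "wy": 0, "wz": 0, "claw": 5}
    - {"x": 0, "y": -12, "z": 0, "wx": 0, "wy": 0, "wz": 0, "claw": 5}
    - {"x": 0, "y": -12.4, "z": 0, "wx": 0, "wy": 0, "wz": 0, "claw": 5}

```text
clock: 33.48
position: [0.5668, 0.0717, 0.0366]
tool_rot: [3.141, -0.002, 0.234]
force: [3.6, -1.1, 1.2]
grip_width: 0.0136
```

```bash
python3 -c "
from h import *
o=bot.observe();p=o['position'];print(o['force'],np.linalg.norm(p[:2]-[.5954,-.0494]))"
```

```text
[ 3.55421257 -1.11616766  1.19815837] 0.12443244928698535
```

Call:
jog_arm:
  increments:
    - {"x": 0, "y": -0.5, "z": 0, "wx": 0, "wy": 0, "wz": 0, "claw": 5}
    - {"x": 0, "y": -0.9, "z": 0, "wx": 0, "wy": 0, "wz": 0, "claw": 5}
    - {"x": 0, "y": -1.2, "z": 0, "wx": 0, "wy": 0, "wz": 0, "claw": 5}
    - {"x": 0, "y": -1.4, "z": 0, "wx": 0, "wy": 0, "wz": 0, "claw": 5}
    - {"x": 0, "y": -1.4, "z": 0, "wx": 0, "wy": 0, "wz": 0, "claw": 5}
    - {"x": 0, "y": -1.4, "z": 0, "wx": 0, "wy": 0, "wz": 0, "claw": 5}

```text
clock: 34.22
position: [0.5643, 0.082, 0.0366]
tool_rot: [3.137, -0.002, 0.232]
force: [8.4, -17.3, 3.6]
grip_width: 0.0131
```

```bash
python3 -c "
from h import *
o=bot.observe();p=o['position'];print(o['force'],np.linalg.norm(p[:2]-[.5954,-.0494]))"
```

```text
[  8.37704795 -17.3085521    3.55583938] 0.13505232396122072
```

The travel is 0.1351 m with 17 N against the stop, so the carriage is home. Releasing and going to the plunger.

Call:
jog_arm:
  increments:
    - {"x": 0, "y": 0, "z": 0, "wx": 0, "wy": 0, "wz": 0, "claw": 50}
    - {"x": 0, "y": 0, "z": 0, "wx": 0, "wy": 0, "wz": 0, "claw": 50}
    - {"x": 0, "y": 0, "z": 0, "wx": 0, "wy": 0, "wz": 0, "claw": 50}
    - {"x": 0, "y": 0, "z": -3, "wx": 0, "wy": 0, "wz": 0, "claw": 50}
    - {"x": 0, "y": 0, "z": -8, "wx": 0, "wy": 0, "wz": 0, "claw": 50}
    - {"x": 0, "y": 0, "z": -12, "wx": 0, "wy": 0, "wz": 0, "claw": 40}
    - {"x": 0, "y": 0, "z": -12, "wx": 0, "wy": 0, "wz": 0, "claw": 40}

```text
clock: 35.1
position: [0.5652, 0.0831, 0.1593]
tool_rot: [3.137, -0.006, 0.232]
force: [0.7, 0.0, -0.9]
grip_width: 0.0341
```

```bash
python3 -c "
from h import *
go(.4550,.1438,.155,82.4)
f=grab('side','s17.png')
im=cv2.imread('pics/s17.png');cv2.imwrite('pics/s17z.png',cv2.resize(im[200:350,255:455],None,fx=4,fy=4))"
```

```text
t 35.1 xyz cm [-9.33 -8.44  0.33] w [  0.5  -0.1 -69.1] dist rows 2.0 rot rows 6.5
```

View pics/s17z.png

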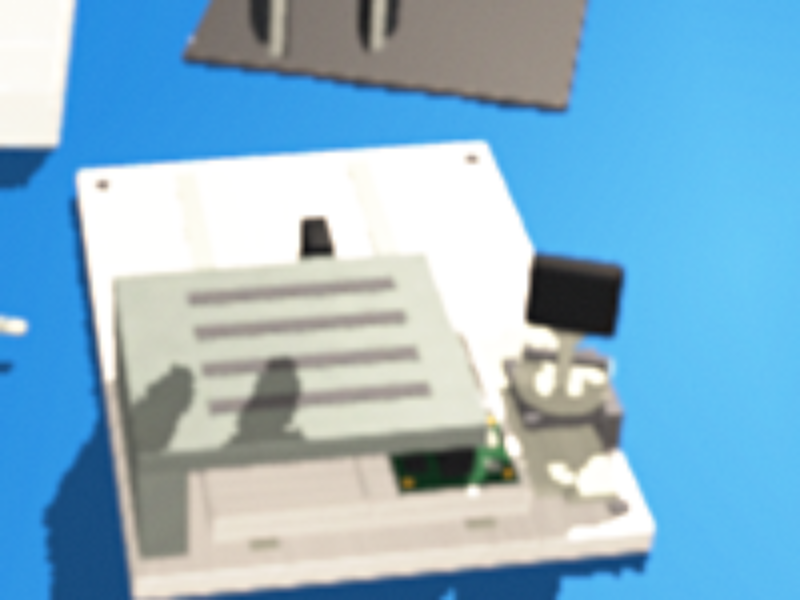

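Call:
jog_arm:
  increments:
    - {"x": -9.3, "y": -8.4, "z": 0, "wx": 0.5, "wy": 0, "wz": -69, "claw": 40}
    - {"x": -9.3, "y": -8.4, "z": 0, "wx": 0.5, "wy": 0, "wz": -69, "claw": 40}
    - {"x": -9.3, "y": -8.4, "z": 0, "wx": 0.5, "wy": 0, "wz": -69, "claw": 40}
    - {"x": -9.3, "y": -8.4, "z": 0, "wx": 0.5, "wy": 0, "wz": -69, "claw": 40}
    - {"x": -9.3, "y": -8.4, "z": 0, "wx": 0.5, "wy": 0, "wz": -69, "claw": 40}
    - {"x": -9.3, "y": -8.4, "z": 0.3, "wx": 0.5, "wy": 0, "wz": -69, "claw": 40}
    - {"x": -9.3, "y": -8.4, "z": 0.3, "wx": 0.5, "wy": 0, "wz": -69, "claw": 40}
    - {"x": -9.3, "y": -8.4, "z": 0.3, "wx": 0.5, "wy": 0, "wz": -69, "claw": 40}
    - {"x": -9.3, "y": -8.4, "z": 0.3, "wx": 0.5, "wy": 0, "wz": -69, "claw": 40}

```text
clock: 36.28
position: [0.4543, 0.1431, 0.1533]
tool_rot: [-3.139, -0.001, 1.434]
force: [-0.8, -0.1, -0.3]
grip_width: 0.0341
```

```bash
python3 -c "
from h import *
go(.4550,.1438,.072,82.4)"
```

```text
t 36.27 xyz cm [0.07 0.08 8.13] w [-0.2 -0.1 -0.2] dist rows 1.3 rot rows 0.0
```

Call:
jog_arm:
  increments:
    - {"x": 0.1, "y": 0.1, "z": 3, "wx": -0.2, "wy": 0, "wz": 0, "claw": 40}
    - {"x": 0.1, "y": 0.1, "z": 5.5, "wx": -0.2, "wy": 0, "wz": 0, "claw": 40}
    - {"x": 0.1, "y": 0.1, "z": 7.5, "wx": -0.2, "wy": 0, "wz": 0, "claw": 40}
    - {"x": 0.1, "y": 0.1, "z": 8.1, "wx": -0.2, "wy": 0, "wz": 0, "claw": 40}
    - {"x": 0.1, "y": 0.1, "z": 8.1, "wx": -0.2, "wy": 0, "wz": 0, "claw": 40}
    - {"x": 0.1, "y": 0.1, "z": 8.1, "wx": -0.2, "wy": 0, "wz": 0, "claw": 5}
    - {"x": 0.1, "y": 0.1, "z": 8.1, "wx": -0.2, "wy": 0, "wz": 0, "claw": 5}
    - {"x": 0.1, "y": 0.1, "z": 8.1, "wx": -0.2, "wy": 0, "wz": 0, "claw": 5}
    - {"x": 0.1, "y": 0.1, "z": 8.1, "wx": -0.2, "wy": 0, "wz": 0, "claw": 5}
  squeeze: 60

```text
clock: 37.4
position: [0.4556, 0.1443, 0.073]
tool_rot: [3.14, -0.002, 1.434]
force: [-1.5, -3.4, 6.0]
grip_width: 0.011
```

Call:
jog_arm:
  increments:
    - {"x": 0, "y": 0, "z": -0.2, "wx": 0, "wy": 0, "wz": 0, "claw": 5}
    - {"x": 0, "y": 0, "z": -0.4, "wx": 0, "wy": 0, "wz": 0, "claw": 5}
    - {"x": 0, "y": 0, "z": -0.6, "wx": 0, "wy": 0, "wz": 0, "claw": 5}
    - {"x": 0, "y": 0, "z": -0.6, "wx": 0, "wy": 0, "wz": 0, "claw": 5}
    - {"x": 0, "y": 0, "z": -0.6, "wx": 0, "wy": 0, "wz": 0, "claw": 5}

```text
clock: 38.02
position: [0.4556, 0.1443, 0.0789]
tool_rot: [3.14, -0.002, 1.434]
force: [0.3, 2.0, -11.5]
grip_width: 0.0108
```

```bash
python3 -c "
from h import *
o=bot.observe();print(o['position'],o['force'],o['moment'])
f=grab('side','s18.png')
im=cv2.imread('pics/s18.png');cv2.imwrite('pics/s18z.png',cv2.resize(im[230:330,345:445],None,fx=5,fy=5))"
```

```text
[0.45556174 0.14425123 0.07894245] [  0.33315594   1.98479314 -11.46540377] [ 0.47620687 -0.08000787  0.03215505]
```

View pics/s18z.png

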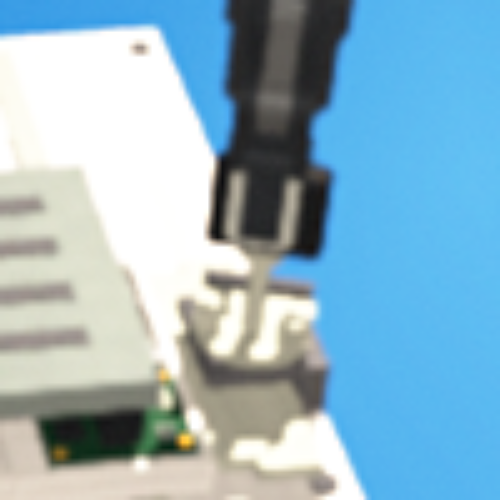

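Call:
jog_arm:
  increments:
    - {"x": 0, "y": 0, "z": 0, "wx": 0, "wy": 0, "wz": 7, "claw": 5}
    - {"x": 0, "y": 0, "z": 0, "wx": 0, "wy": 0, "wz": 14, "claw": 5}
    - {"x": 0, "y": 0, "z": 0, "wx": 0, "wy": 0, "wz": 21, "claw": 5}
    - {"x": 0, "y": 0, "z": 0, "wx": 0, "wy": 0, "wz": 28, "claw": 5}
    - {"x": 0, "y": 0, "z": 0, "wx": 0, "wy": 0, "wz": 35, "claw": 5}
    - {"x": 0, "y": 0, "z": 0, "wx": 0, "wy": 0, "wz": 35, "claw": 5}

```text
clock: 38.83
position: [0.4552, 0.1437, 0.0788]
tool_rot: [3.141, -0.001, 0.824]
force: [-1.4, -2.6, -11.6]
grip_width: 0.0108
```

```bash
python3 -c "
from h import *
o=bot.observe();print(o['position'],o['force'],o['moment'],o['tool_rot'])"
```

```text
[0.45523451 0.14373487 0.07880881] [ -1.44568199  -2.56313368 -11.58474724] [-0.64131847  0.20947433  0.01200209] [ 3.14064296e+00 -1.13709922e-03  8.23832606e-01]
```

Call:
jog_arm:
  increments:
    - {"x": 0, "y": 0, "z": 0, "wx": 0, "wy": 0, "wz": 7, "claw": 5}
    - {"x": 0, "y": 0, "z": 0, "wx": 0, "wy": 0, "wz": 14, "claw": 5}
    - {"x": 0, "y": 0, "z": 0, "wx": 0, "wy": 0, "wz": 21, "claw": 5}
    - {"x": 0, "y": 0, "z": 0, "wx": 0, "wy": 0, "wz": 28, "claw": 5}
    - {"x": 0, "y": 0, "z": 0, "wx": 0, "wy": 0, "wz": 32.5, "claw": 5}
    - {"x": 0, "y": 0, "z": 0, "wx": 0, "wy": 0, "wz": 32.5, "claw": 5}
    - {"x": 0, "y": 0, "z": 0, "wx": 0, "wy": 0, "wz": 32.5, "claw": 5}

```text
clock: 39.7
position: [0.4547, 0.1433, 0.0786]
tool_rot: [3.141, -0.0, 0.26]
force: [-4.0, -3.3, -10.8]
grip_width: 0.0107
```

```bash
python3 -c "
from h import *
o=bot.observe();print(o['position'],o['force'],o['moment'],o['tool_rot'])"
```

```text
[0.45468683 0.14331642 0.07855164] [ -3.96631872  -3.33318569 -10.81192057] [-0.77794082  0.97304086  0.03170917] [ 3.14091931e+00 -1.16327465e-04  2.59844326e-01]
```

Twist is about 0.03. Lowering by 16 mm.

Call:
jog_arm:
  increments:
    - {"x": 0, "y": 0, "z": 0.3, "wx": 0, "wy": 0, "wz": 0, "claw": 5}
    - {"x": 0, "y": 0, "z": 0.6, "wx": 0, "wy": 0, "wz": 0, "claw": 5}
    - {"x": 0, "y": 0, "z": 0.9, "wx": 0, "wy": 0, "wz": 0, "claw": 5}
    - {"x": 0, "y": 0, "z": 1.2, "wx": 0, "wy": 0, "wz": 0, "claw": 5}
    - {"x": 0, "y": 0, "z": 1.5, "wx": 0, "wy": 0, "wz": 0, "claw": 5}
    - {"x": 0, "y": 0, "z": 1.6, "wx": 0, "wy": 0, "wz": 0, "claw": 5}
    - {"x": 0, "y": 0, "z": 1.6, "wx": 0, "wy": 0, "wz": 0, "claw": 5}

```text
clock: 40.58
position: [0.4549, 0.1434, 0.063]
tool_rot: [3.14, -0.001, 0.26]
force: [-6.8, -4.2, 10.1]
grip_width: 0.0112
```

```bash
python3 -c "
from h import *
o=bot.observe();print(o['position'],o['force'],o['moment'],o['tool_rot'])"
```

```text
[0.45487264 0.14339435 0.06304051] [-6.80812952 -4.21556344 10.08960337] [-1.09299608  1.78873312 -0.03360039] [ 3.14047870e+00 -7.13679009e-04  2.59965707e-01]
```

Call:
jog_arm:
  increments:
    - {"x": 0, "y": 0, "z": 0, "wx": 0, "wy": 0, "wz": 0, "claw": 40}
    - {"x": 0, "y": 0, "z": 0, "wx": 0, "wy": 0, "wz": 0, "claw": 40}
    - {"x": 0, "y": 0, "z": 0, "wx": 0, "wy": 0, "wz": 0, "claw": 40}
    - {"x": 0, "y": 0, "z": -3, "wx": 0, "wy": 0, "wz": 0, "claw": 40}
    - {"x": 0, "y": 0, "z": -8, "wx": 0, "wy": 0, "wz": 0, "claw": 40}
    - {"x": 0, "y": 0, "z": -14, "wx": 0, "wy": 0, "wz": 0, "claw": 40}
    - {"x": 0, "y": 10, "z": -16, "wx": 0, "wy": 0, "wz": 0, "claw": 40}
    - {"x": 0, "y": 20, "z": -16, "wx": 0, "wy": 0, "wz": 0, "claw": 40}
    - {"x": 0, "y": 30, "z": -16, "wx": 0, "wy": 0, "wz": 0, "claw": 40}
    - {"x": 0, "y": 30, "z": -16, "wx": 0, "wy": 0, "wz": 0, "claw": 40}

```text
clock: 41.82
position: [0.5191, -0.0989, 0.2225]
tool_rot: [3.14, -0.002, 0.26]
force: [2.3, 0.6, -0.8]
grip_width: 0.0343
```

```bash
python3 -c "
from h import *
print(bot.observe()['position'])
f=grab('side','s19.png');g=grab('top','t19.png');
im=cv2.imread('pics/s19.png');cv2.imwrite('pics/s19z.png',cv2.resize(im[220:350,265:425],None,fx=5,fy=4.6))
im=cv2.imread('pics/t19.png');cv2.imwrite('pics/t19z.png',cv2.resize(im[195:330,190:350],None,fx=5,fy=4.4))"
```

```text
[ 0.51914279 -0.09887531  0.22246466]
```

View pics/s19z.png

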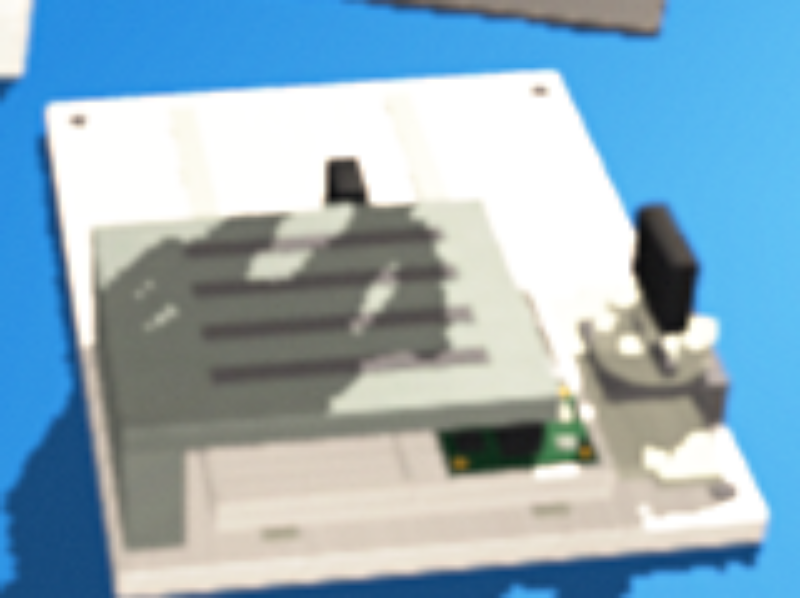

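View pics/t19z.png

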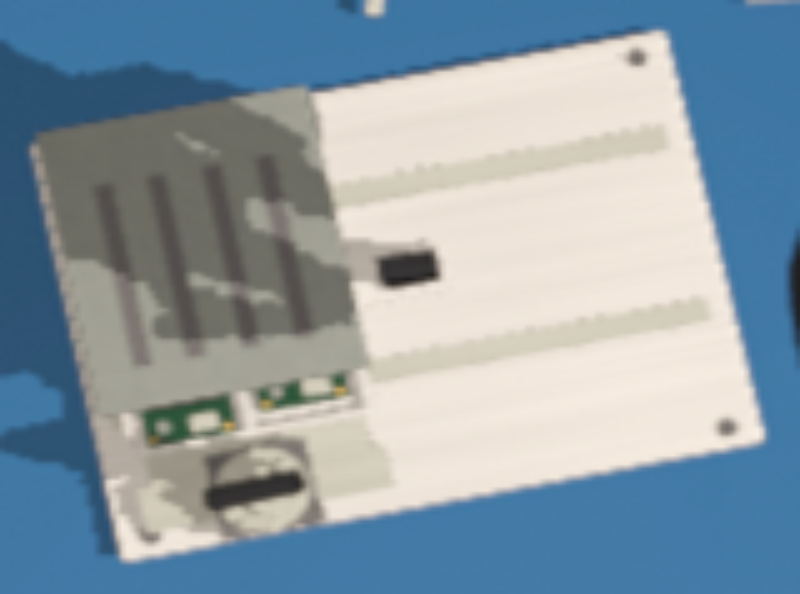

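View pics/t19.png

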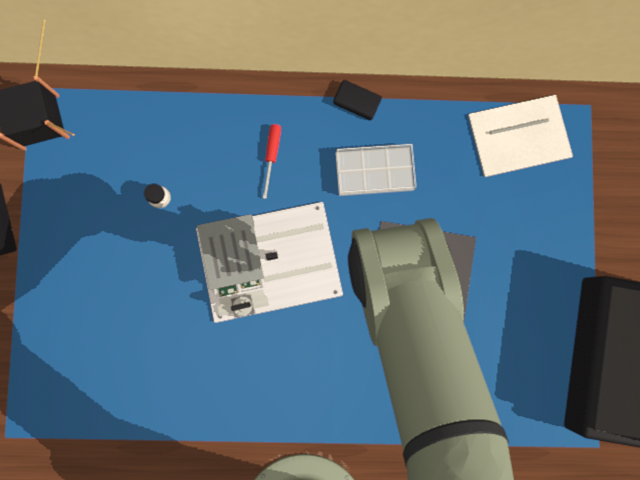

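The handle at (408,268) and the plunger bar at (253,489) are in the same pixels as at the start, down and locked. The bystanders haven't moved and the boards are under the hood. Handing in.

```bash
python3 -c "
from h import *
print(bot.job_done())"
```

```text
the job is handed in; nothing more can be done
None
```

The job is done and handed in at about 42 s, in the order you asked. The hand-in reported no verdict.

- **Freeing the carriage:** I lifted the plunger 16 mm and twisted it about 1.2 rad. It rested in its notch at about 10 mm, and I drew the carriage out 0.135 m.
- **Boards:** There were three boards on the pad. Each now lies flat, connector up, in its own bay, with one inner bay left empty. The pad was clear afterwards.
- **Locking:** I pushed the carriage home with the plunger still in its notch. It stopped at 0.1351 m of travel with about 17 N against the stop. I then twisted the plunger back to about 0.03 rad and lowered it the full 15.9 mm.

**Last checks:** In the final pictures the handle and plunger bar sit exactly where they were at the start, with the plunger down. The parts of the boards visible past the hood lie flat; the rest of them is under it. The screwdriver, jar and box look unmoved, and the gripper is clear of everything.

**Disagreements:** The top camera and the arm differed by about 1–3 mm on position. I used values in between, and that was well inside the bay clearance. No check failed. I noticed no board being knocked and no grip slackening.

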